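Rebuild a coffee grinder: load burr and feed disc, screw down the clamping collar

ROBOT

A 6-joint arm with a two-finger parallel gripper is mounted at the origin on a cart in front of the work surface, level with it; the furniture and walls round the work are solid. World frame = base frame: x ahead of the robot, y to its left, z up, the work surface at z = 0. Lengths are in mm, angles in rad, forces in N, time in s.
With the tool pointing down it reaches from about 350 to 975 mm from the base axis. Payload 7.1 kg.
Tool frame: the origin (TCP) lies between the finger pads; the fingertips stand 19 mm ahead of it and the grasp point (between the pads) is the TCP; y points along the fingers, z is the direction in which the jaws open and shut, and the axes are right-handed (so a half turn about y gives the same grasp; the last joint's range is limited). The gripper opens to 88 mm and grips with 3 to 60 N. Pads are 20 mm wide; open, the fingers measure 115 mm over their backs; the gripper's body (75 mm by 178 mm) begins 61 mm behind the grasp point.
Start: joints at [-1.225, 0.423, 1.63, -0, 1.089, -0.019], TCP at [222.993, -583.848, 241.675] pointing down, gripper open.
Joint ranges: [-3, 3], [-0.9, 2.11], [0.09, 2.58], [-1.31, 4.45], [0.11, 2.69], [-2.54, 2.54]. Speed limits (rad/s): [2.39, 2.39, 3.01, 3.14, 3.14, 3.14].

INTERFACE

Orientations are given as a rotation vector (axis times angle).
In Python, from workcell import ctrl gives the robot as it stands.
- The arm moves only by the tool servo_tool, never from a script. Its argument "moves" is text: rows parted by semicolons, each of 6 numbers parted by spaces: the shift along the world's x, y, z in m, then the turn, a rotation vector about the world's x, y, z in degrees. A call has 1 to 8 rows; each row is the pose to reach, as a shift and turn from the pose commanded when the call began; what a row does not reach only later rows make up. A row lasts 1/8 s, in which the tool goes at most 62.5 mm and 10.7 degrees, less where a joint would pass 70% of its speed; a pose out of reach is approached as far as the arm can. A call with a gripper value outside its range is refused whole. "hand" is the closure in counts, from 0 (fully open) to 255 (shut), set as the call begins (left out, the last holds). The fingers move at their own pace and stop on an object; the grip force is fixed at half the most. Time passes only in rows, so rows that repeat a pose let the fingers close. It gives the time, the measured TCP pose, the force and the opening at its end, in the units of the state.
- ctrl.get_obs(): the state, without advancing time (a new reading comes with each control period).
- ctrl.get_image(name): name is "scene" or "top" or "wrist"; returns a dict with "pixels" (400x640x3 uint8, red, green, blue), "depth" (400x640 float32, mm along the optical axis (not along the pixel's ray), 0 where there is no reading), "vertical_fov" (degrees; the focal length in pixels is half the picture's height over the tangent of half this angle, whatever the lens; pixels are square), "cx", "cy" (the principal point, pixels), "xyz" and "attitude" of the camera in the world; the wrist camera has in their place "T_tool_cam" (4x4, takes a point from camera to tool coordinates, whose origin is the TCP and whose axes are the tool frame's). Camera axes: x right, y up, looking along -z (the intrinsics and any distortion apply to the point x, -y, -z); pixel columns grow to the right and rows downward; lengths in mm; the calibration is good to about 2 mm. A picture is of the moment at which its call begins: read the wrist's pose just before it.
- ctrl.close_job(): hands the job in, once; it reports no verdict.
The state is a dict: "t": time; "qpos": joint angles; "qvel": joint speeds; "joint_torque": joint torques, N m; "ee_pos": TCP position; "orientation": TCP orientation; "ft_force": force on the tool from outside, world axes, zero at the start; "moment": the same for the moment, N m; "width": finger opening in mm.
Only numpy, scipy, OpenCV 4.12 (cv2) and the standard library are available. Lean on these libraries where they do the work, as an engineer would, in place of code of your own. Each camera call takes 0.05 s, during which the arm holds its last target.

TASK

The small white grinder has been brushed out and must go back together: drop the steel burr into the open chamber at the top of the leaning head, lay the white feed disc on top of it, then put the brass collar on the threaded neck and screw it clockwise all the way down, until its skirt meets the shoulder and the burr and disc are clamped tight. Leave the cup under the spout, the bean hopper, the tamper and the brush where they are, and let go of everything at the end.

Things in the scene. Friction and masses are not known exactly. Their poses are not given: they have to be found in the camera images.
- dose_grinder: small white coffee grinder with a black base, fixed; origin under the middle of the base on the worktop; its head leans towards its front (-x of its frame); 225 mm long, 116 mm wide, head up to 210 mm high
- chamber: burr chamber, the open bore in the leaning head. Origin: centre of its flat floor; z along the bore, up and out of the mouth, 25 degrees from vertical, leaning to the grinder's front (its -x). Bore 57 mm across, 19 mm deep, rim chamfered 2.5 mm. Its neck, 64.6 mm across (72 over the thread), rises 11.4 mm from a flat shoulder 92 mm across, at z = 7.6 mm
- entry_mark (a point): red dot on the shoulder, 44 mm from the axis: where a lug of the collar goes down past the thread. The neck's outside thread has three starts, right-hand, 24 mm a turn: starts at the rim at 0, 120, 240 degrees about the chamber's z from its x. A lug fits down 8 to 40 degrees counter-clockwise of any start; the dot is at 18, the best place
- burr: upper burr: steel disc, teeth below, three screws and a small hole on top, 55 mm across, 14 mm thick, foot chamfered 3 mm; lies teeth down. Origin: centre of its underside, z up through its top. Goes into the bore with 1 mm of play all round, onto the chamber floor; let go of with its foot 3 mm or more below the rim, and square, it slides down by itself
- feed_disc: white plastic feed disc (it, the burr and the collar start on a dark mat 4 mm thick) with a dished top and a small hole, 55 mm across, 11 mm thick. It lies dished side up. Origin: centre of its underside, z up. It belongs flat on the burr, where its top stands 6 mm out of the rim
- collar: brass clamping collar: round cap 83 mm across, 21.5 mm high, 35 mm hole in the top. Origin: centre of the skirt's lower edge, z up. Three lugs inside the skirt at 0, 120, 240 degrees from its x. Set down at the entry mark its edge rests 2.5 mm above the shoulder; 65 degrees (1.1 rad) clockwise draw it down to a hard stop on the shoulder; the last 10 degrees clamp the disc, up to 0.4 N m; it stays put
- collar_grip (a point): point on the collar's axis between its two upright grip wings, 29 mm above the skirt's lower edge. The wings stand across the collar's y axis: flat outer faces 48 mm apart, each 18 mm wide along x, 5.5 mm thick, from 21.5 to 35.5 mm above the skirt's edge
- collar_dot (a point): red dot on the collar's flat top, on its x axis 34 mm from the middle, over one of the three lugs; bring it over the entry mark, or 120 degrees either way from it
- cup: white espresso cup, 61 mm wide, 56 mm high, on the grinder's base under the spout; origin under its middle; leave it
- hopper: the grinder's smoky bean hopper with a black lid, 119 mm across, 144 mm high, standing to the left; origin under its middle; leave it
- tamper: coffee tamper, 58 mm across, 94 mm high; origin under its middle; leave it
- brush: grinder brush, 150 mm long, 20 mm high, lying along its x axis; origin under its middle; leave it
There are look-alikes about, which are no part of the job. Of the things that look like the collar, take the one that is farthest to the robot's right at the start.

How it is judged:
By the outcome, as a careful person would: the job done as asked, in the order asked, and still so for the second after the job is handed in, with the robot touching nothing.
It also fails if it takes over 72 s, if anything falls off the work surface, if the arm or the gripper's body presses on something with over 40 N, if the wrist force passes 120 N, or if a joint passes its speed limit or range.

## Working session

There is one attempt and no reset: what is moved stays moved. The work goes in short steps, Python scripts to look and compute and a tool call to move; the robot and the scene stay as the last step left them, time stands still between calls to the robot, and variables do not carry over. Pictures are saved under pics/ and viewed, and the job is handed in when it is done.

Besides the shell and the picture viewer there is one more tool, called after ">>>" as a command line: name --argument value ..., lists and objects as JSON in quotes. servo_tool: Moves the arm, as the interface text tells. Its arguments: {"type":"object","properties":{"moves":{"type":"string"},"hand":{"type":"number"}},"required":["moves"]}

```bash
ls; mkdir -p pics
python3 - <<'E'
from workcell import ctrl
import numpy as np,cv2
o=ctrl.get_obs()
for k,v in o.items(): print(k,v)
for n in ["scene","top","wrist"]:
    d=ctrl.get_image(n); np.savez(f"pics/{n}0.npz",**d)
    cv2.imwrite(f"pics/{n}0.png",d["pixels"][:,:,::-1])
    print(n,{k:v for k,v in d.items() if k not in("pixels","depth")})
E
```

```text
pics
t 0.0
qpos [-1.22500397e+00  4.23788771e-01  1.63066213e+00 -2.30779965e-06
  1.08860628e+00 -1.90087508e-02]
qvel [-0.00072441 -0.0012157   0.00028333 -0.00019621 -0.00129056  0.00128271]
joint_torque [ 9.53077069e-04 -5.44625008e+01 -2.73662746e+01  6.44766726e-02
  2.28003028e-02 -1.43702873e-04]
ee_pos [ 222.82190606 -583.38272485  240.94513632]
orientation [-0.37330276  2.02400257 -2.02103137]
ft_force [-0.12122588  0.08031128  0.10545627]
moment [0.01469002 0.04766736 0.00883154]
width 87.86859073812948
scene {'vertical_fov': 49.88582960820618, 'cx': 321.4180536337103, 'cy': 202.56045871335334, 'xyz': array([-151.84443416, 1039.12482662,  826.58244414]), 'attitude': array([ 0.3995333 , -1.32402775, -2.29573675])}
top {'vertical_fov': 52.7798071672362, 'cx': 316.3443028491777, 'cy': 196.63797044779605, 'xyz': array([ 385.1565377 ,  -23.82829451, 1266.30637241]), 'attitude': array([ 0.10045259, -0.09254741, -1.54407238])}
wrist {'vertical_fov': 70.62334061437556, 'cx': 319.56852031448597, 'cy': 204.63619238765756, 'T_tool_cam': array([[-6.45307206e-04, -9.58713672e-01, -2.84372429e-01,
        -7.81006092e+01],
       [-2.79856563e-04,  2.84372650e-01, -9.58713783e-01,
        -1.43153971e+02],
       [ 9.99999753e-01, -5.39081422e-04, -4.51810033e-04,
         3.54309610e-02],
       [ 0.00000000e+00,  0.00000000e+00,  0.00000000e+00,
         1.00000000e+00]])}
```

View pics/top0.png

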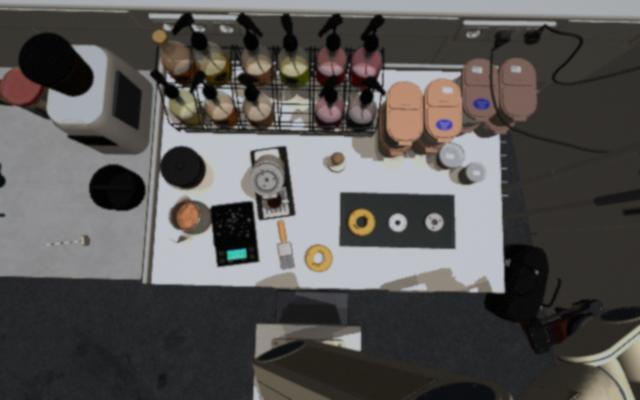

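View pics/scene0.png

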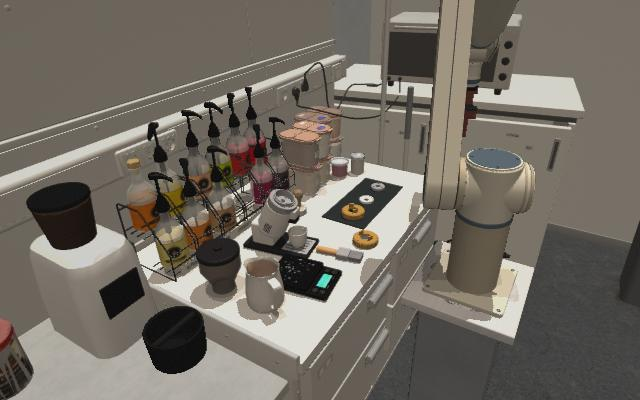

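View pics/wrist0.png

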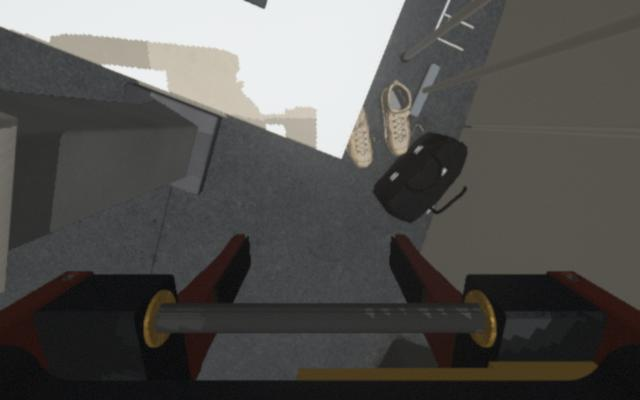

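```bash
cat > h.py <<'E'
import numpy as np,cv2
from scipy.spatial.transform import Rotation as R
def load(f):
    return dict(np.load(f))
def f_of(d): return 200/np.tan(np.radians(float(d["vertical_fov"]))/2)
def cam(d,obs=None):
    if "xyz" in d: return R.from_rotvec(d["attitude"]).as_matrix(), np.array(d["xyz"])
    Rt=R.from_rotvec(d["orn"]).as_matrix(); T=d["T_tool_cam"]
    return Rt@T[:3,:3], Rt@T[:3,3]+d["pos"]
def ray(d,u,v):
    f=f_of(d); M,c=cam(d)
    u=np.asarray(u,float);v=np.asarray(v,float)
    p=np.stack([(u-d["cx"])/f,-(v-d["cy"])/f,-np.ones_like(u)],-1)
    return c,p@M.T
def onplane(d,u,v,z):
    c,r=ray(d,u,v); return c+r*((z-c[2])/r[...,2])[...,None]
def pts(d):
    v,u=np.mgrid[0:400,0:640]; c,r=ray(d,u,v)
    return c+r*d["depth"][...,None]
def proj(d,p):
    M,c=cam(d); q=(np.asarray(p,float)-c)@M; f=f_of(d)
    return np.stack([d["cx"]+f*q[...,0]/-q[...,2], d["cy"]-f*q[...,1]/-q[...,2]],-1)
def snap(n,name):
    from workcell import ctrl
    o=ctrl.get_obs(); d=ctrl.get_image(n)
    d=dict(d); d["pos"]=o["ee_pos"]; d["orn"]=o["orientation"]
    np.savez(f"pics/{name}.npz",**d); cv2.imwrite(f"pics/{name}.png",d["pixels"][:,:,::-1]); return d,o
def crop(d,x0,y0,x1,y1,s,name):
    im=d["pixels"][y0:y1,x0:x1,::-1]
    cv2.imwrite(f"pics/{name}.png",cv2.resize(im,None,fx=s,fy=s,interpolation=cv2.INTER_CUBIC))
E
python3 - <<'E'
from h import *
d=load("pics/top0.npz"); P=pts(d)
crop(d,240,130,470,280,3.4,"t0c")
s=load("pics/scene0.npz"); crop(s,230,170,420,290,4,"s0c")
for u,v in [(361,222),(361,212),(398,222),(404,222),(434,222),(443,222),(319,257),(319,248),(350,230),(350,240),(420,240),(300,210),(267,180),(257,180)]:
    print(u,v,P[v,u].round(1))
E
```

```text
361 222 [ 464.7 -156.9    7. ]
361 212 [ 494.2 -154.4   27.6]
398 222 [ 467.8 -273.     3.5]
404 222 [ 467.4 -289.    16.6]
434 222 [ 470.5 -385.2    4.7]
443 222 [ 471.1 -412.9    5.9]
319 257 [353.2 -28.4  -1.2]
319 248 [381.  -27.7  22.3]
350 230 [ 439.2 -123.4    1.3]
350 240 [ 408.1 -123.8    2.1]
420 240 [ 413.4 -340.5    7.2]
300 210 [497.9  34.8   4.1]
267 180 [563.4 120.1 172.7]
257 180 [561.9 146.8 177.9]
```

View pics/t0c.png

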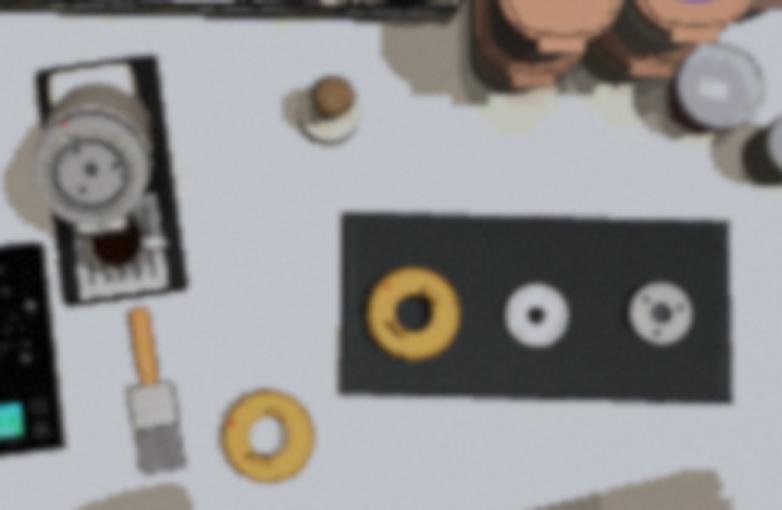

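View pics/s0c.png

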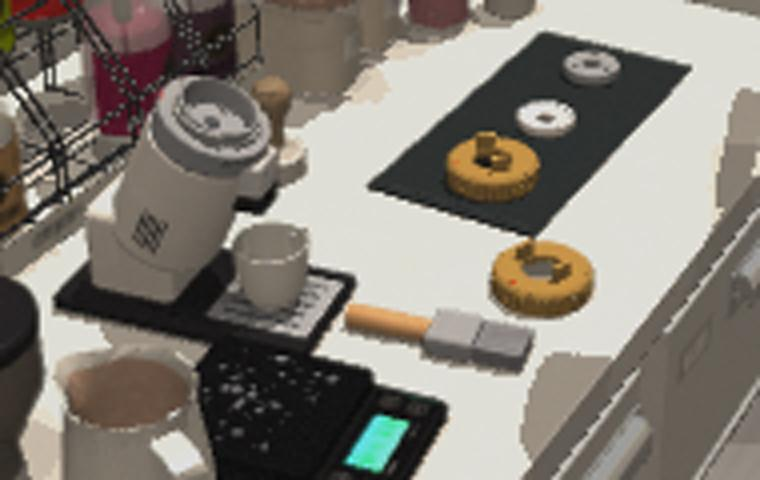

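Run:
```python
from h import *
d,o=snap("wrist","w1")
M=R.from_rotvec(o["orientation"]).as_matrix(); print(M.round(3)); print(np.degrees(o["qpos"]).round(1))
print(np.degrees(np.arctan2(M[1,2],M[0,2])))
t=load("pics/top0.npz"); hsv=cv2.cvtColor(t["pixels"],cv2.COLOR_RGB2HSV)
# white/grey discs on mat by threshold
g=cv2.cvtColor(t["pixels"],cv2.COLOR_RGB2GRAY)
roi=np.zeros_like(g);roi[196:244,343:452]=1
n,l,s,c=cv2.connectedComponentsWithStats(((g>85)&(roi>0)).astype(np.uint8))
for i in range(1,n):
    if s[i,4]>50:
        u,v=c[i]; print(s[i],c[i].round(1),[onplane(t,u,v,z).round(1) for z in (15,18,25.5)])
```

```text
[[-0.934 -0.     0.357]
 [-0.357  0.001 -0.934]
 [-0.    -1.    -0.001]]
[-70.2  24.3  93.4  -0.   62.4  -1.1]
-69.09691320663796
[348 209  27  27 479] [361.3 221.9] [array([ 464.4, -157.1,   15. ]), array([ 464.2, -156.8,   18. ]), array([ 463.8, -156. ,   25.5])]
[388 213  20  19 285] [397.5 222.2] [array([ 466.3, -269.1,   15. ]), array([ 466.1, -268.5,   18. ]), array([ 465.6, -267.1,   25.5])]
[425 213  19  19 265] [434.  221.7] [array([ 470.7, -382.2,   15. ]), array([ 470.5, -381.3,   18. ]), array([ 470. , -379.2,   25.5])]
```

>>> servo_tool --moves "0.035 0.045 0 0 0 10; 0.07 0.09 -0.01 0 0 20; 0.105 0.135 -0.02 0 0 30; 0.14 0.18 -0.03 0 0 40; 0.175 0.225 -0.04 0 0 50; 0.21 0.27 -0.05 0 0 60; 0.247 0.313 -0.06 0 0 69; 0.247 0.313 -0.06 0 0 69"

```text
t: 1.2
ee_pos: [471.5, -268.0, 180.9]
orientation: [-1.211, 1.207, -1.205]
ft_force: [0.3, -0.6, -0.5]
width: 88.1
```

Run:
```python
from h import *
d,o=snap("wrist","w2")
M=R.from_rotvec(o["orientation"]).as_matrix(); print(M.round(3)); print(np.degrees(o["qpos"]).round(1),o["ee_pos"],o["t"])
```

```text
[[ 0.004 -0.001  1.   ]
 [-1.     0.001  0.004]
 [-0.001 -1.    -0.001]]
[-30.9  22.1 106.5   0.   51.5 -31.1] [ 471.49970567 -268.007904    180.93254013] 1.2
```

View pics/w2.png

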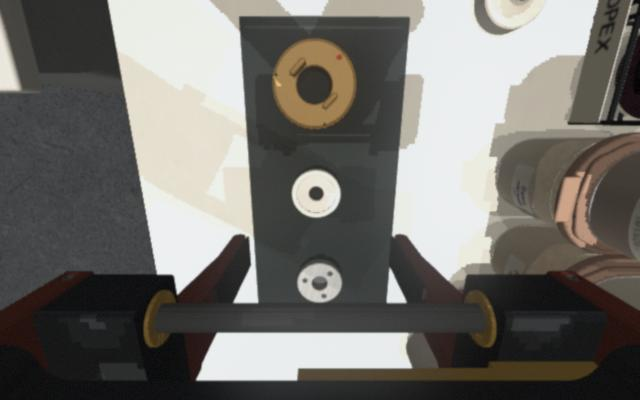

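```bash
cat > det.py <<'E'
from h import *
def blob(d,mask,roi,minA=200):
    m=np.zeros(mask.shape,np.uint8);x0,y0,x1,y1=roi;m[y0:y1,x0:x1]=mask[y0:y1,x0:x1]
    cs,_=cv2.findContours(m,cv2.RETR_EXTERNAL,cv2.CHAIN_APPROX_NONE)
    c=max(cs,key=cv2.contourArea); return c
def circ(d,c,z):
    c=cv2.convexHull(c)[:,0]; P=onplane(d,c[:,0],c[:,1],z)[:,:2].astype(np.float32)
    (e,ax,a)=cv2.fitEllipse(P); return np.array(e),np.array(ax)
E
python3 - <<'E'
from det import *
d=load("pics/w2.npz"); print(sorted(d.keys()))
g=cv2.cvtColor(d["pixels"],cv2.COLOR_RGB2GRAY); hsv=cv2.cvtColor(d["pixels"],cv2.COLOR_RGB2HSV)
for n,roi,zz in [("disc",(280,160,355,225),(15,)),("burr",(285,255,355,302),(18,))]:
    c=blob(d,g>120,roi)
    for z in zz: print(n,cv2.boundingRect(c),*circ(d,c,z))
c=blob(d,(hsv[...,1]>90)&(g>70),(260,30,370,135)); print(cv2.boundingRect(c),circ(d,c,25.5))
r=(hsv[...,1]>150)&((hsv[...,0]<8)|(hsv[...,0]>172)); r[:40]=0;r[75:]=0;r[:,:325]=0;r[:,355:]=0
v,u=np.nonzero(r); print(u.mean(),v.mean(),len(u),onplane(d,u.mean(),v.mean(),25.5))
# inner hole of collar
crop(d,255,20,375,310,2,"w2c")
P=pts(d)
for u,v in [(290,100),(300,180),(310,295),(260,200)]: print(P[v,u].round(1))
E
```

```text
['T_tool_cam', 'cx', 'cy', 'depth', 'orn', 'pixels', 'pos', 'vertical_fov']
disc (291, 170, 50, 48) [ 467.14733887 -268.9442749 ] [55.47789383 55.73629379]
burr (297, 263, 45, 39) [ 471.29296875 -381.32321167] [54.84783936 55.24085617]
(272, 38, 85, 91) (array([ 465.47088623, -156.37535095]), array([82.30094147, 82.42498779]))
338.85714285714283 56.714285714285715 14 [ 489.24118221 -131.03292851   25.5       ]
[ 441.6 -170.1   25.1]
[ 449.7 -252.8   16.1]
[ 460.1 -398.4   18. ]
[ 401.4 -279.5    3.9]
```

View pics/w2c.png

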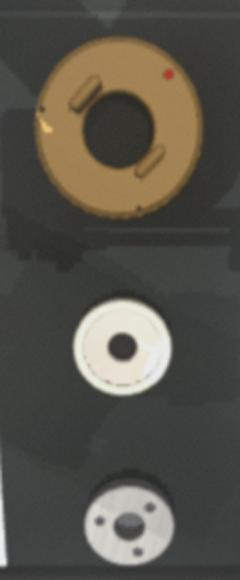

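>>> servo_tool --moves "0 -0.05 0 0 0 0; 0 -0.1 -0.02 0 0 0; 0 -0.11 -0.08 0 0 0; 0 -0.11 -0.09 0 0 0; 0 -0.11 -0.09 0 0 0"

```text
t: 1.88
ee_pos: [469.1, -380.9, 91.8]
orientation: [-1.208, 1.213, -1.21]
ft_force: [-0.1, -0.1, 0.5]
width: 87.8
```

Run:
```python
from h import *
d,o=snap("wrist","w3")
M=R.from_rotvec(o["orientation"]).as_matrix(); print(M.round(3)); print(np.degrees(o["qpos"]).round(1),o["ee_pos"],o["t"],o["ft_force"])
P=pts(d); 
from workcell import ctrl
print(ctrl.get_obs()["ee_pos"])
```

```text
[[-0.003 -0.001  1.   ]
 [-1.     0.001 -0.003]
 [-0.001 -1.    -0.001]]
[-40.2  34.  100.8  -0.   45.3 -40. ] [ 469.07971762 -380.88036883   91.79649578] 1.875 [-0.07420251 -0.14976708  0.48516355]
[ 470.05059089 -381.12526039   92.98166659]
```

View pics/w3.png

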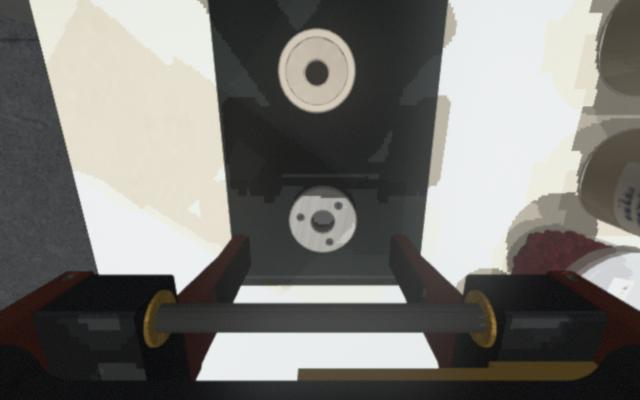

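Run:
```python
from det import *
d=load("pics/w3.npz"); d["pos"]=np.array([470,-380.85,91.7]); d["orn"]=R.from_matrix([[0,0,1],[-1,0,0],[0,-1,0]]).as_rotvec()
g=cv2.cvtColor(d["pixels"],cv2.COLOR_RGB2GRAY); hsv=cv2.cvtColor(d["pixels"],cv2.COLOR_RGB2HSV)
for n,roi,zz in [("disc",(265,10,370,120),(15,)),("burr",(280,180,365,258),(18,))]:
    c=blob(d,g>120,roi)
    for z in zz: print(n,cv2.boundingRect(c),*circ(d,c,z))
d=load("pics/w2.npz"); d["pos"]=np.array([470,-270.85,181.7]); d["orn"]=R.from_matrix([[0,0,1],[-1,0,0],[0,-1,0]]).as_rotvec()
g=cv2.cvtColor(d["pixels"],cv2.COLOR_RGB2GRAY); hsv=cv2.cvtColor(d["pixels"],cv2.COLOR_RGB2HSV)
for n,roi,zz in [("disc",(280,160,355,225),(15,)),("burr",(285,255,355,302),(18,))]:
    c=blob(d,g>120,roi)
    for z in zz: print(n,cv2.boundingRect(c),*circ(d,c,z))
```

```text
disc (278, 29, 77, 83) [ 467.68118286 -269.20291138] [54.39847946 54.54206848]
burr (289, 196, 67, 56) [ 472.29574585 -382.03970337] [52.02779388 54.82091522]
disc (291, 170, 50, 48) [ 465.77471924 -272.11776733] [55.61283875 55.88885117]
burr (297, 263, 45, 39) [ 469.48205566 -384.85809326] [54.99816895 55.43486404]
```

>>> servo_tool --moves "0.001 -0.001 -0.04 0 0 0; 0.0015 -0.001 -0.0627 0 0 0; 0.0015 -0.001 -0.0627 0 0 0"

```text
t: 2.3
ee_pos: [471.8, -381.4, 29.8]
orientation: [-1.209, 1.21, -1.21]
ft_force: [0.5, -0.5, 0.7]
width: 87.3
```

>>> servo_tool --moves "0 0 0 0 0 0; 0 0 0 0 0 0; 0 0 0 0 0 0; 0 0 0 0 0 0" --hand 255

```text
t: 2.8
ee_pos: [471.7, -382.1, 29.6]
orientation: [-1.208, 1.21, -1.211]
ft_force: [-0.3, 0.1, 5.0]
width: 53.9
```

>>> servo_tool --moves "0 0 0.03 0 0 0; 0 0 0.09 0 0 0; 0 0.03 0.15 0 0 0; 0 0.08 0.19 0 0 0; 0 0.14 0.22 0 0 0; 0 0.2 0.25 0 0 0; 0.005 0.26 0.28 0 0 0; 0.01 0.32 0.30 0 0 0"

```text
t: 3.8
ee_pos: [479.7, -79.2, 323.2]
orientation: [-1.207, 1.21, -1.212]
ft_force: [0.8, -0.2, -1.4]
width: 54.0
```

>>> servo_tool --moves "0.005 0.06 0 0 0 0; 0.01 0.12 0 0 0 0; 0.015 0.165 0 0 0 0; 0.018 0.172 0 0 0 0; 0.018 0.172 0 0 0 0; 0.018 0.172 0 0 0 0"

```text
t: 4.55
ee_pos: [497.8, 90.0, 321.8]
orientation: [-1.209, 1.212, -1.211]
ft_force: [1.0, 0.6, -1.1]
width: 53.8
```

Run:
```python
from h import *
d,o=snap("wrist","w4")
print(np.degrees(o["qpos"]).round(1),o["ee_pos"],o["t"],o["ft_force"],o["width"],o["qvel"])
crop(d,140,60,460,300,2.5,"w4c")
```

```text
[  8.9   8.9 103.5  -0.   67.7   9.1] [497.75511971  90.04268486 321.76479353] 4.55 [ 0.97117319  0.57759327 -1.14381069] 53.828811456574336 [-0.00492196 -0.00343656  0.00017839  0.00077662 -0.00028261  0.00266099]
```

View pics/w4.png

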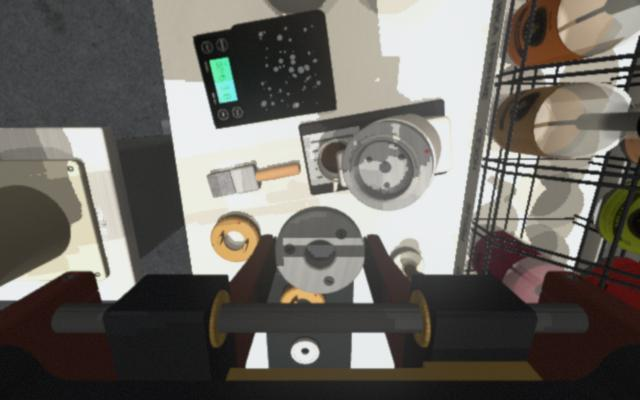

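View pics/w4c.png

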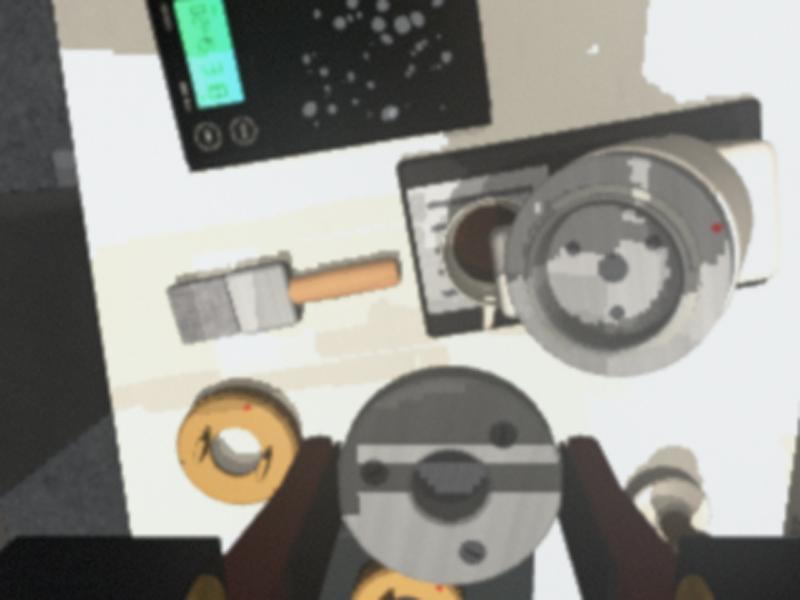

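Run:
```python
from det import *
d=load("pics/w4.npz"); d["pos"]=np.array([498,90.,321.8]); d["orn"]=R.from_matrix([[0,0,1],[-1,0,0],[0,-1,0]]).as_rotvec()
P=pts(d)
# base edge ray-cast
A=onplane(d,*(np.array([400,162])/2.5+[140,60]),15);B=onplane(d,*(np.array([755,100])/2.5+[140,60]),15)
C=onplane(d,*(np.array([430,335])/2.5+[140,60]),15)
print(A,B,C,np.degrees(np.arctan2(*(B-A)[[1,0]])),np.degrees(np.arctan2(*(A-C)[[1,0]])),np.linalg.norm(B-A),np.linalg.norm(A-C))
# RANSAC-ish shoulder fit: pixels in annulus around center
cu,cv_=(620/2.5+140,263/2.5+60)
v,u=np.mgrid[0:400,0:640]; r=np.hypot(u-cu,v-cv_)
for r0,r1,nm in [(36,44,"shoulder"),(0,24,"floor")]:
    m=(r>r0)&(r<r1)&(d["depth"]>0); Q=P[m]
    keep=np.ones(len(Q),bool)
    for _ in range(8):
        c=Q[keep].mean(0); n=np.linalg.svd(Q[keep]-c)[2][2]; n*=np.sign(n[2]); e=(Q-c)@n
        keep=abs(e)<max(2.5*np.median(abs(e)),2)
    print(nm,keep.sum(),len(Q),c.round(1),n.round(3),np.degrees(np.arccos(n[2])),np.degrees(np.arctan2(n[1],n[0])),e[keep].std())
rd=P[149:154,424:430].reshape(-1,3); print(np.median(rd,0))
hsv=cv2.cvtColor(d["pixels"],cv2.COLOR_RGB2HSV)
m=(hsv[...,1]>110)&((hsv[...,0]<8)|(hsv[...,0]>172))&(r<60); vv,uu=np.nonzero(m); print(uu.mean(),vv.mean(),len(uu))
```

```text
[468.04459857 162.18134558  15.        ] [681.39336911 198.06248779  15.        ] [485.6831186   52.71169527  15.        ] 9.546703738505592 99.15322825633375 216.34498897320398 110.88156622600874
shoulder 1685 2001 [569.6 126.7 182.4] [-0.417 -0.07   0.906] 25.025904766164512 -170.46541942082743 0.7151696697050763
floor 1715 1794 [568.1 123.3 173.3] [-0.416 -0.07   0.907] 24.92149498589978 -170.47201067202374 0.742063713606954
[598.19190693 141.08257354 197.10833011]
426.2 150.6 5
```

```bash
cat > cham.py <<'E'
from det import *
def chamber(d,cu,cv_,psi=np.radians(9.5),tilt=np.radians(25),rr=70,zs=7.6,R0=46,show=None):
    n=np.array([-np.sin(tilt)*np.cos(psi),-np.sin(tilt)*np.sin(psi),np.cos(tilt)])
    xc=np.array([np.cos(tilt)*np.cos(psi),np.cos(tilt)*np.sin(psi),np.sin(tilt)]); yc=np.cross(n,xc)
    return n,xc,yc
def fitcirc(X):
    A=np.c_[2*X,np.ones(len(X))]; s=np.linalg.lstsq(A,(X**2).sum(1),rcond=None)[0]
    c=s[:2]; return c,np.sqrt(s[2]+c@c)
E
python3 - <<'E'
from cham import *
d=load("pics/w4.npz"); d["pos"]=np.array([498,90.,321.8]); d["orn"]=R.from_matrix([[0,0,1],[-1,0,0],[0,-1,0]]).as_rotvec()
P=pts(d); n,xc,yc=chamber(d,0,0)
sh=np.array([569.6,126.7,182.4])
v,u=np.mgrid[0:400,0:640]; r=np.hypot(u-388,v-165)
e=(P-sh)@n
def edge(lo,hi,nm):
    m=((e>lo)&(e<hi)&(r<65)&(d["depth"]>0)).astype(np.uint8)
    m=cv2.morphologyEx(m,cv2.MORPH_OPEN,np.ones((3,3)))
    c=max(cv2.findContours(m,cv2.RETR_EXTERNAL,cv2.CHAIN_APPROX_NONE)[0],key=cv2.contourArea)[:,0]
    c0,rd=ray(d,c[:,0],c[:,1]); Q=c0+rd*(((sh+n*(0 if nm=='sh' else 11.4)-c0)@n)/(rd@n))[:,None]
    X=np.c_[(Q-sh)@xc,(Q-sh)@yc]; k=np.ones(len(X),bool)
    for _ in range(10):
        cc,R0=fitcirc(X[k]); er=abs(np.hypot(*(X-cc).T)-R0); k=er<max(1,2*np.median(er))
    cen=sh+cc[0]*xc+cc[1]*yc+(0 if nm=='sh' else 11.4)*n
    print(nm,cen.round(2),R0,k.sum(),len(X)); 
    return cen
cs=edge(-3,3,"sh"); cr=edge(9,14,"rim"); 
print("rim from shoulder",cs+11.4*n)
c0,rd=ray(d,426.2,150.6); Q=c0+rd*((sh-c0)@n/(rd@n)); q=Q-cs; print("dot",Q,np.hypot(q@xc,q@yc),np.degrees(np.arctan2(q@yc,q@xc)))
E
```

```text
sh [563.36 122.13 179.18] 45.38121676420508 251 255
rim [558.59 121.31 189.5 ] 30.555131290530575 255 268
rim from shoulder [558.61137593 121.33735722 189.51197751]
dot [598.07630508 141.34647411 196.62384553] 43.341251229698365 17.76098205878522
```

Run:
```python
from cham import *
d=load("pics/w4.npz"); d["pos"]=np.array([498,90.,321.8]); d["orn"]=R.from_matrix([[0,0,1],[-1,0,0],[0,-1,0]]).as_rotvec()
P=pts(d)
v,u=np.mgrid[0:400,0:640]; r=np.hypot(u-320,v-250)
q=P-d["pos"]
m=(r<47)&(d["depth"]>0)&(abs(q[...,2]+11)<7)&(abs(q[...,0])<26)
print(np.median(q[m][:,2]),m.sum())
Q=q[m]; c=Q.mean(0); nn=np.linalg.svd(Q-c)[2][2]; print(nn*np.sign(nn[2]), ((Q-c)@nn).std())
mm=((abs(q[...,2]+11)<7)&(r<55)).astype(np.uint8); mm=cv2.morphologyEx(mm,cv2.MORPH_OPEN,np.ones((3,3)))
# rows where no finger: use grayscale contour top/bottom
c=max(cv2.findContours(mm,cv2.RETR_EXTERNAL,cv2.CHAIN_APPROX_NONE)[0],key=cv2.contourArea)[:,0]
W=onplane(d,c[:,0],c[:,1],d["pos"][2]-11)[:,:2]-d["pos"][:2]
k=np.abs(W[:,0])<22
for _ in range(8):
    cc,R0=fitcirc(W[k]); er=abs(np.hypot(*(W-cc).T)-R0); k=(er<1.2)
print(cc,R0,k.sum(),len(W))
```

```text
-11.549321120813204 5456
[4.84420445e-04 9.72192614e-03 9.99952624e-01] 1.1427115097910123
[0.02325472 2.28221269] 27.646395940035468 247 308
```

Run:
```python
from cham import *
from scipy.optimize import least_squares
d=load("pics/w4.npz"); d["pos"]=np.array([498,90.,321.8]); d["orn"]=R.from_matrix([[0,0,1],[-1,0,0],[0,-1,0]]).as_rotvec()
P=pts(d); v,u=np.mgrid[0:400,0:640]; r=np.hypot(u-320,v-250); q=P-d["pos"]
mm=((abs(q[...,2]+11)<7)&(r<55)).astype(np.uint8); mm=cv2.morphologyEx(mm,cv2.MORPH_OPEN,np.ones((3,3)))
c=max(cv2.findContours(mm,cv2.RETR_EXTERNAL,cv2.CHAIN_APPROX_NONE)[0],key=cv2.contourArea)[:,0]
for zt in (10.5,11,11.5):
  W=onplane(d,c[:,0],c[:,1],d["pos"][2]-zt)[:,:2]-d["pos"][:2]
  k=(W[:,1]<-8)&(abs(W[:,0])<23)
  f=least_squares(lambda p:np.hypot(*(W[k]-p).T)-27.5,[0,1]); k=(W[:,1]<-8)&(abs(np.hypot(*(W-f.x).T)-27.5)<1.0)
  f=least_squares(lambda p:np.hypot(*(W[k]-p).T)-27.5,f.x); print(zt,f.x,k.sum(),np.abs(f.fun).mean())
crop(d,260,190,380,300,5,"w4b")
```

```text
10.5 [0.0218997  2.50364947] 88 0.1974953976233965
11 [0.02206349 2.14340109] 92 0.2040507679051317
11.5 [0.02221505 1.79033034] 92 0.19570719525063265
```

View pics/w4b.png

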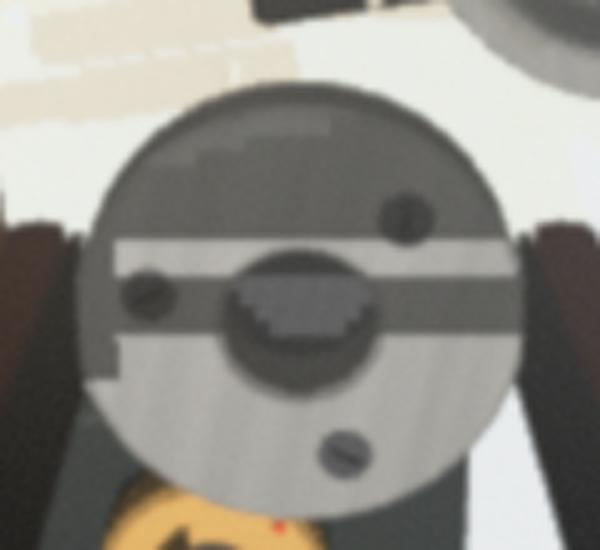

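```bash
cat > tgt.py <<'E'
from cham import *
psi,tilt=np.radians(9.5),np.radians(25)
n,xc,yc=chamber(None,0,0)
rim=np.array([558.6,121.3,189.5])
R0=np.array([[0,0,1],[-1,0,0],[0,-1,0.]])   # tool down, z=+x
def Rc(): # tool y=-n, z=xc
    return np.c_[np.cross(-n,xc),-n,xc]
E
python3 - <<'E'
from tgt import *
cmd=np.array([499.5,89.4,321.7])-[0,0,0]
print(R.from_matrix(Rc()@R0.T).as_rotvec(degrees=True))
for h in(40,30,-3): print(h,rim+(25+h)*n-2*yc)
E
```

```text
[  2.07254812 -24.94233384   9.34866042]
40 [531.83664529 114.7935402  248.41000616]
30 [536.00486835 115.49106152 239.34692829]
-3 [549.76000447 117.79288189 209.43877131]
```

>>> servo_tool --moves "0.008 0.006 -0.01 0.5 -6.2 2.3; 0.017 0.012 -0.03 1.0 -12.5 4.7; 0.026 0.019 -0.05 1.55 -18.7 7.0; 0.034 0.0248 -0.0734 2.07 -24.94 9.35; 0.034 0.0248 -0.0734 2.07 -24.94 9.35; 0.034 0.0248 -0.0734 2.07 -24.94 9.35"

```text
t: 5.35
ee_pos: [532.7, 115.4, 249.6]
orientation: [-0.933, 0.794, -1.243]
ft_force: [0.3, -0.7, -0.7]
width: 53.6
```

```bash
cat >> h.py <<'E'
def snapavg(n,name,k=3):
    from workcell import ctrl
    ps=[];os_=[]
    for i in range(k):
        d,o=snap(n,name); ps.append(o["ee_pos"]); os_.append(o["orientation"])
    o=ctrl.get_obs(); ps.append(o["ee_pos"]); os_.append(o["orientation"])
    d["pos"]=np.mean(ps,0); d["orn"]=R.from_rotvec(os_).mean().as_rotvec()
    np.savez(f"pics/{name}.npz",**d); print("avg",d["pos"].round(2),"sd",np.std(ps,0).round(2)); return d,o
E
python3 - <<'E'
from tgt import *
d,o=snapavg("wrist","w5",4)
M=R.from_rotvec(d["orn"]).as_matrix(); print((Rc().T@M).round(4),np.degrees(o["qpos"]).round(1),o["t"],o["ft_force"])
snap("top","t5");
E
```

```text
avg [533.09 115.72 249.9 ] sd [0.2  0.18 0.19]
[[ 1.0e+00  4.0e-04  2.9e-03]
 [-4.0e-04  1.0e+00 -8.0e-04]
 [-2.9e-03  8.0e-04  1.0e+00]] [ 11.5   8.6 118.8  -1.8  27.5   3.6] 5.55 [-0.15552623 -0.33862057 -1.77432539]
```

View pics/w5.png

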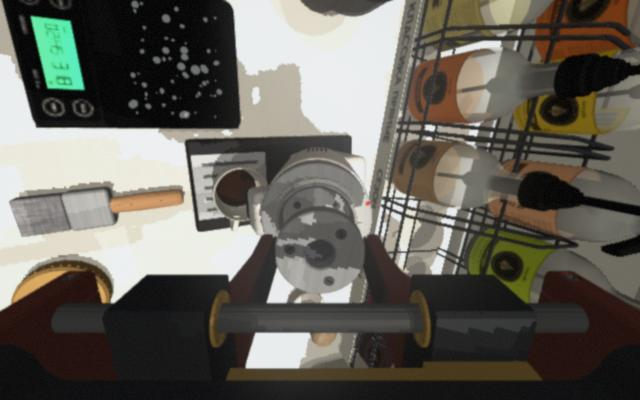

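```bash
cat > rel.py <<'E'
from tgt import *
from scipy.optimize import least_squares
def toolpts(d):
    d=dict(d); d["pos"]=np.zeros(3); d["orn"]=np.zeros(3); return d,pts(d)
def ontool(dt,c,y):
    c0,rd=ray(dt,c[:,0],c[:,1]); return (c0+rd*((y-c0[1])/rd[:,1])[:,None])[:,[0,2]]
def contour(m):
    m=cv2.morphologyEx(m.astype(np.uint8),cv2.MORPH_OPEN,np.ones((3,3)))
    return max(cv2.findContours(m,cv2.RETR_EXTERNAL,cv2.CHAIN_APPROX_NONE)[0],key=cv2.contourArea)[:,0]
def fitR(W,Rad,p0,sel,tol=1.0):
    k=sel
    for t in (6,3,tol,tol):
        f=least_squares(lambda p:np.hypot(*(W[k]-p).T)-Rad,p0,loss="soft_l1"); p0=f.x
        k=sel&(abs(np.hypot(*(W-p0).T)-Rad)<t)
    return p0,k.sum(),np.abs(f.fun).mean()
E
python3 - <<'E'
from rel import *
d=load("pics/w5.npz"); dt,T=toolpts(d)
v,u=np.mgrid[0:400,0:640]
for a,b in [(300,225),(320,280),(285,190),(265,205),(355,190),(300,165)]: print(a,b,T[b,a].round(1))
m=(abs(T[...,1]-11.5)<6)&(np.hypot(u-320,v-250)<60)
top=np.median(T[235:270,300:340,1]); print("burr top",top)
W=ontool(dt,contour(m),top); print("burr",fitR(W,27.5,[-2,0],(W[:,0]>8)&(abs(W[:,1])<23)))
rr=np.hypot(T[...,0],T[...,2])
ys=T[...,1][(rr<47)&(rr>37)&(v<230)]; h,e=np.histogram(ys,np.arange(20,110,2)); print(dict(zip(e[:-1],h)))
E
```

```text
300 225 [-20.2  10.6 -11.3]
320 280 [16.5 11.4  0.4]
285 190 [-25.6  74.4 -27.3]
265 205 [-12.4  77.1 -44.3]
355 190 [-24.8  77.9  28.6]
300 165 [-44.9  77.7 -15.3]
burr top 12.7753069711206
burr (array([-1.00623158,  0.04926969]), np.int64(75), np.float64(0.18988250822638103))
{np.int64(20): np.int64(0), np.int64(22): np.int64(0), np.int64(24): np.int64(0), np.int64(26): np.int64(0), np.int64(28): np.int64(0), np.int64(30): np.int64(0), np.int64(32): np.int64(0), np.int64(34): np.int64(0), np.int64(36): np.int64(0), np.int64(38): np.int64(0), np.int64(40): np.int64(0), np.int64(42): np.int64(0), np.int64(44): np.int64(0), np.int64(46): np.int64(0), np.int64(48): np.int64(0), np.int64(50): np.int64(0), np.int64(52): np.int64(0), np.int64(54): np.int64(0), np.int64(56): np.int64(0), np.int64(58): np.int64(0), np.int64(60): np.int64(0), np.int64(62): np.int64(0), np.int64(64): np.int64(0), np.int64(66): np.int64(6), np.int64(68): np.int64(8), np.int64(70): np.int64(30), np.int64(72): np.int64(40), np.int64(74): np.int64(115), np.int64(76): np.int64(1582), np.int64(78): np.int64(179), np.int64(80): np.int64(18), np.int64(82): np.int64(17), np.int64(84): np.int64(8), np.int64(86): np.int64(15), np.int64(88): np.int64(10), np.int64(90): np.int64(17), np.int64(92): np.int64(13), np.int64(94): np.int64(13), np.int64(96): np.int64(10), np.int64(98): np.int64(6), np.int64(100): np.int64(96), np.int64(102): np.int64(29), np.int64(104): np.int64(10), np.int64(106): np.int64(0)}
```

```bash
cat >> rel.py <<'E'
def held(dt,T,y0=11.3,Rad=27.5,cu=320,cv_=250):
    v,u=np.mgrid[0:400,0:640]; r=np.hypot(T[...,0]+2,T[...,2])
    k=(r>11)&(r<24)&(abs(T[...,1]-y0)<4)&(dt["depth"]>0); y=np.median(T[k][:,1]) if k.sum()>200 else y0
    Q=T[k]; A=np.linalg.lstsq(np.c_[Q[:,0],Q[:,2],np.ones(len(Q))],Q[:,1],rcond=None)[0]
    m=(abs(T[...,1]-y)<6)&(np.hypot(u-cu,v-cv_)<62); W=ontool(dt,contour(m),y)
    return y,A,fitR(W,Rad,[-2,0],(W[:,0]>6)&(abs(W[:,1])<23))
def shoulder(dt,T,y0,rad=45.4,dead=None):
    v,u=np.mgrid[0:400,0:640]; r=np.hypot(T[...,0],T[...,2])
    k=(r>37)&(r<43)&(abs(T[...,1]-y0)<3)&(v<230); Q=T[k]
    A=np.linalg.lstsq(np.c_[Q[:,0],Q[:,2],np.ones(len(Q))],Q[:,1],rcond=None)[0]; y=np.median(Q[:,1])
    m=(abs(T[...,1]-y)<3.5)&(r<56)&(v<235); m=cv2.morphologyEx(m.astype(np.uint8),cv2.MORPH_OPEN,np.ones((3,3)))
    cs=np.vstack([c[:,0] for c in cv2.findContours(m,cv2.RETR_EXTERNAL,cv2.CHAIN_APPROX_NONE)[0] if cv2.contourArea(c)>30])
    W=ontool(dt,cs,y)
    out=np.hypot(*W.T)>41
    return y,A,fitR(W,rad,[0,0],out)
E
python3 - <<'E'
from rel import *
d=load("pics/w5.npz"); dt,T=toolpts(d)
print(held(dt,T)); print(shoulder(dt,T,77)); print(shoulder(dt,T,77,46))
# same for w4 burr
d=load("pics/w4.npz"); dt,T=toolpts(d); print(held(dt,T))
# dot
d=load("pics/w5.npz"); dt,T=toolpts(d)
hsv=cv2.cvtColor(d["pixels"],cv2.COLOR_RGB2HSV); v,u=np.mgrid[0:400,0:640]
m=(hsv[...,1]>110)&((hsv[...,0]<8)|(hsv[...,0]>172))&(np.hypot(u-367,v-203)<10); vv,uu=np.nonzero(m); print(uu.mean(),vv.mean(),len(uu),ontool(dt,np.array([[uu.mean(),vv.mean()]]),77))
E
```

```text
(np.float64(11.471095134679302), array([ 1.70743088e-03, -4.92111988e-04,  1.14681625e+01]), (array([-1.91231355,  0.04897921]), np.int64(75), np.float64(0.19952169626681665)))
(np.float64(77.0807426898991), array([1.48166814e-03, 4.15082991e-03, 7.70757541e+01]), (array([-1.36542875, -2.82064646]), np.int64(194), np.float64(0.1981015707610904)))
(np.float64(77.0807426898991), array([1.48166814e-03, 4.15082991e-03, 7.70757541e+01]), (array([-0.63816817, -2.82545238]), np.int64(184), np.float64(0.35588162115533983)))
(np.float64(11.455123876417318), array([6.31706958e-04, 1.36332412e-03, 1.14505898e+01]), (array([-1.80791228,  0.02218468]), np.int64(74), np.float64(0.17098807337080416)))
367.5 203.0 12 [[-14.19413136  39.01380638]]
```

>>> servo_tool --moves "0.005 0.0006 -0.0142 0 0 0; 0.010 0.0012 -0.0284 0 0 0; 0.010 0.0012 -0.0284 0 0 0; 0.010 0.0012 -0.0284 0 0 0"

```text
t: 6.1
ee_pos: [541.9, 117.2, 219.6]
orientation: [-0.934, 0.793, -1.242]
ft_force: [-0.1, 0.2, -1.5]
width: 53.8
```

Run:
```python
from rel import *
d,o=snapavg("wrist","w6",3); dt,T=toolpts(d)
print(held(dt,T)); print(shoulder(dt,T,47)); print(shoulder(dt,T,47,46));print(o["t"],o["ft_force"])
```

```text
avg [542.02 117.25 220.09] sd [0.1  0.01 0.3 ]
(np.float64(11.472750601191024), array([-7.78955215e-04,  4.24356903e-04,  1.14776017e+01]), (array([-1.86386414,  0.05979094]), np.int64(74), np.float64(0.17089822822491485)))
(np.float64(46.390536601472405), array([5.79062842e-04, 1.27686798e-03, 4.63908069e+01]), (array([-1.50318018,  1.72461785]), np.int64(192), np.float64(0.18454473831703042)))
(np.float64(46.390536601472405), array([5.79062842e-04, 1.27686798e-03, 4.63908069e+01]), (array([-0.75128164,  1.72571889]), np.int64(190), np.float64(0.31504254590263114)))
6.25 [-0.16568691  0.74947317 -0.40760637]
```

View pics/w6.png

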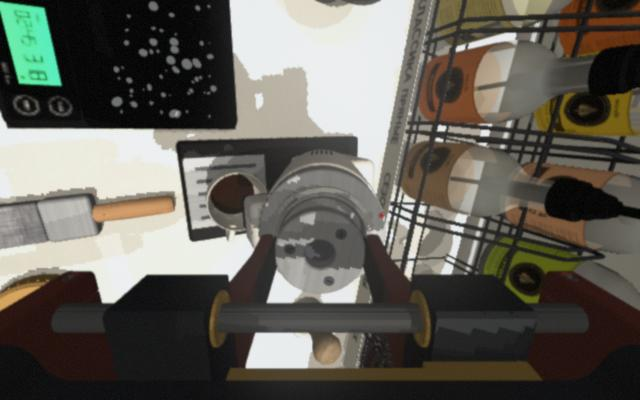

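>>> servo_tool --moves "0.0015 0 0.0007 0 0 0; 0.0015 0 0.0007 0 0 0; 0.0040 0.0004 -0.0047 0 0 0; 0.0057 0.0007 -0.0083 0 0 0; 0.0057 0.0007 -0.0083 0 0 0"

```text
t: 6.88
ee_pos: [547.5, 117.9, 211.2]
orientation: [-0.934, 0.793, -1.242]
ft_force: [-0.3, 0.1, -2.1]
width: 53.3
```

Run:
```python
from rel import *
d,o=snapavg("wrist","w7",2); dt,T=toolpts(d)
print(held(dt,T)); print(shoulder(dt,T,36.5)); print(o["t"],o["ft_force"])
```

```text
avg [547.57 117.88 211.43] sd [0.04 0.01 0.16]
(np.float64(11.468552959238181), array([-5.01675572e-05,  9.00810154e-04,  1.14716640e+01]), (array([-1.86661307,  0.05970333]), np.int64(74), np.float64(0.1709363563136087)))
(np.float64(36.029764863441486), array([-9.90593294e-04,  7.02723752e-04,  3.60242088e+01]), (array([-1.8176187,  0.4177614]), np.int64(190), np.float64(0.2036855483296844)))
6.975 [ 0.01597427 -0.77913244 -1.07179473]
```

>>> servo_tool --moves "0.0003 0.0003 0.0001 0 0 0; 0.0011 0.0005 -0.0018 0 0 0; 0.0020 0.0006 -0.0035 0 0 0; 0.0020 0.0006 -0.0035 0 0 0"

```text
t: 7.48
ee_pos: [549.6, 118.5, 208.2]
orientation: [-0.933, 0.792, -1.242]
ft_force: [0.3, 1.5, -1.8]
width: 53.6
```

Run:
```python
from rel import *
d,o=snapavg("wrist","w8",2); dt,T=toolpts(d)
print(held(dt,T)); print(shoulder(dt,T,32)); print(o["t"],o["ft_force"],o["width"])
```

```text
avg [549.65 118.5  208.22] sd [0.01 0.   0.05]
(np.float64(11.473055554406898), array([ 1.75505375e-03, -4.51604336e-04,  1.14782789e+01]), (array([-1.86799699,  0.08109268]), np.int64(75), np.float64(0.1748488566019617)))
(np.float64(32.2171056922501), array([ 3.96099030e-05, -1.50100340e-03,  3.22210618e+01]), (array([-1.58627108, -0.16688727]), np.int64(191), np.float64(0.19602756398848933)))
7.575 [ 0.35380997 -0.14850635 -2.16316874] 54.345534500590404
```

>>> servo_tool --moves "0 0 0 0 0 0; 0 0 0 0 0 0; 0 0 0 0 0 0; 0 0 0 0 0 0; -0.0083 -0.0014 0.018 0 0 0; -0.025 -0.0042 0.0544 0 0 0; -0.025 -0.0042 0.0544 0 0 0" --hand 0

```text
t: 8.45
ee_pos: [525.4, 114.5, 265.3]
orientation: [-0.929, 0.789, -1.243]
ft_force: [1.1, -0.3, -0.2]
width: 87.6
```

Run:
```python
from rel import *
d,o=snapavg("wrist","w9",2); dt,T=toolpts(d)
print(shoulder(dt,T,92)); print(o["t"],o["ft_force"],o["width"])
P=pts(d); r=(P-rim)@n; rho=np.linalg.norm((P-rim)-r[...,None]*n,axis=2)
k=(rho<22)&(rho>12)&(abs(r)<30)&(d["depth"]>0); print("top rel rim",np.percentile(r[k],[5,25,50,75,95]))
k2=(rho<43)&(rho>38)&(abs(r+11)<6); print("shoulder rel",np.median(r[k2]))
Q=P[k&(abs(r-np.median(r[k]))<2)]; c=Q.mean(0); nn=np.linalg.svd(Q-c)[2][2]; nn*=np.sign(nn[2]); print("tilt vs n",np.degrees(np.arccos(nn@n)))
crop(d,180,120,460,320,2.8,"w9c")
```

```text
avg [525.1  114.43 264.06] sd [0.24 0.06 1.01]
(np.float64(93.23854698724224), array([-7.38601448e-04,  2.98172086e-03,  9.31870005e+01]), (array([-1.4096172, -1.4778049]), np.int64(195), np.float64(0.2225476201509783)))
8.55 [ 0.63249954  0.20682876 -0.47677048] 87.91349058410458
top rel rim [-5.87326019 -5.28024084 -4.81941189 -4.37188233 -3.70091042]
shoulder rel -11.20645888397024
tilt vs n 0.19149489738433628
```

View pics/w9c.png

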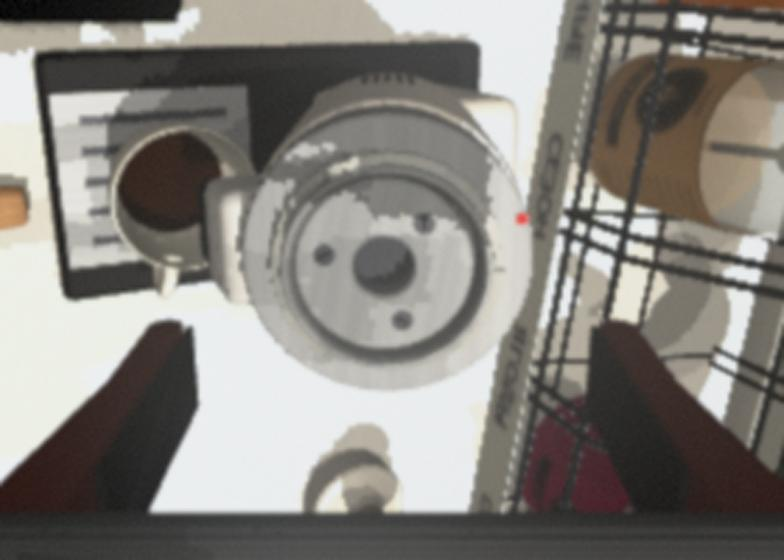

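>>> servo_tool --moves "-0.01 -0.05 0.02 -0.5 6.2 -2.3; -0.02 -0.105 0.02 -1.0 12.5 -4.7; -0.03 -0.16 0 -1.55 18.7 -7.0; -0.04 -0.215 -0.03 -2.07 24.94 -9.35; -0.05 -0.27 -0.06 -2.07 24.94 -9.35; -0.0574 -0.325 -0.1 -2.07 24.94 -9.35; -0.0574 -0.3836 -0.15 -2.07 24.94 -9.35; -0.0574 -0.3836 -0.164 -2.07 24.94 -9.35"

```text
t: 9.55
ee_pos: [466.1, -271.3, 95.4]
orientation: [-1.208, 1.215, -1.21]
ft_force: [0.4, 1.1, -0.7]
width: 87.7
```

>>> servo_tool --moves "0 0 0 0 0 0; 0 0 0 0 0 0"

```text
t: 9.8
ee_pos: [467.3, -268.6, 98.6]
orientation: [-1.209, 1.211, -1.209]
ft_force: [-0.6, 0.3, -0.0]
width: 87.7
```

Run:
```python
from rel import *
d,o=snapavg("wrist","w10",3); M=R.from_rotvec(d["orn"]).as_matrix(); print(M.round(4),np.degrees(o["qpos"]).round(1),o["t"])
P=pts(d); g=cv2.cvtColor(d["pixels"],cv2.COLOR_RGB2GRAY)
k=(g>120)&(np.hypot(P[...,0]-467,P[...,1]+269)<40)&(P[...,2]>9)&(P[...,2]<22)
c=contour(k); print(cv2.boundingRect(c),circ(d,c[:,None],15),np.median(P[k][:,2]))
```

```text
avg [ 467.75 -268.65   99.39] sd [0.31 0.02 0.48]
[[-8.e-04  6.e-04  1.e+00]
 [-1.e+00 -3.e-04 -8.e-04]
 [ 3.e-04 -1.e+00  6.e-04]] [-31.1  29.2 109.1   0.   41.6 -31.1] 9.95
(287, 187, 64, 59) (array([ 466.72680664, -268.56430054]), array([54.27531052, 54.89793777])) 13.492885983439578
```

View pics/w10.png

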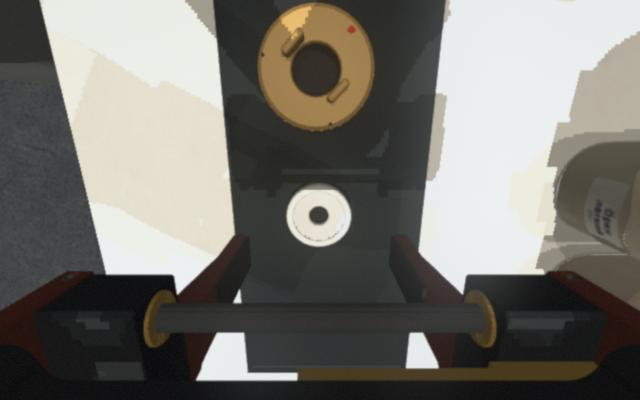

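>>> servo_tool --moves "-0.0005 0.001 -0.045 0 0 0; -0.001 0.0015 -0.0705 0 0 0; -0.001 0.0015 -0.0705 0 0 0; -0.001 0.0015 -0.0705 0 0 0"

```text
t: 10.45
ee_pos: [467.2, -267.9, 29.6]
orientation: [-1.208, 1.208, -1.211]
ft_force: [0.4, -0.3, 0.4]
width: 87.5
```

>>> servo_tool --moves "0 0 0 0 0 0; 0 0 0 0 0 0; 0 0 0 0 0 0; 0 0 0 0 0 0" --hand 255

```text
t: 10.95
ee_pos: [466.4, -267.9, 28.5]
orientation: [-1.208, 1.21, -1.211]
ft_force: [-0.4, -0.1, 3.1]
width: 53.9
```

>>> servo_tool --moves "0 0 0.03 0 0 0; 0 0.005 0.09 0 0 0; 0.005 0.03 0.145 0 0 0; 0.01 0.07 0.19 0 0 0; 0.02 0.12 0.22 0.5 -6.2 2.3; 0.03 0.175 0.24 1.0 -12.5 4.7; 0.04 0.23 0.25 1.55 -18.7 7.0; 0.05 0.285 0.25 2.07 -24.94 9.35"

```text
t: 11.95
ee_pos: [516.8, 18.8, 279.8]
orientation: [-0.929, 0.787, -1.243]
ft_force: [0.1, 0.3, -0.7]
width: 53.5
```

>>> servo_tool --moves "0 0 0 0 0 0"

```text
t: 12.08
ee_pos: [514.6, 20.0, 277.7]
orientation: [-0.935, 0.79, -1.237]
ft_force: [0.4, -0.8, -0.6]
width: 54.0
```

Run:
```python
from rel import *
d,o=snap("wrist","w11"); M=R.from_rotvec(o["orientation"]).as_matrix(); print(o["ee_pos"],o["t"],o["width"],o["ft_force"])
print("turn left",R.from_matrix(Rc()@M.T).as_rotvec(degrees=True), "shift",np.array([549.65,118.5,208.22])+35*n-o["ee_pos"])
dt,T=toolpts(d); print(held(dt,T,14))
```

```text
[514.57501326  19.99199359 277.70346481] 12.075 54.027801738763245 [ 0.3571107  -0.84123948 -0.59562375]
turn left [-0.0556698  -0.05732339 -0.1849608 ] shift [ 20.48620602  96.06668178 -37.76269226]
(np.float64(15.022872015974428), array([3.64161031e-02, 4.71110666e-04, 1.50008440e+01]), (array([1.12597558, 0.06627247]), np.int64(73), np.float64(0.1947688794570967)))
```

>>> servo_tool --moves "0.007 0.045 0 0 0 0; 0.014 0.09 -0.01 0 0 0; 0.0205 0.096 -0.0378 0 0 0; 0.0205 0.096 -0.0378 0 0 0; 0.0205 0.096 -0.0378 0 0 0"

```text
t: 12.75
ee_pos: [537.2, 112.0, 240.8]
orientation: [-0.933, 0.793, -1.244]
ft_force: [0.2, 0.3, -0.4]
width: 53.9
```

```bash
cat >> rel.py <<'E'
def heldy(dt,T,y,Rad=27.2,cu=320,cv_=250):
    v,u=np.mgrid[0:400,0:640]
    m=(abs(T[...,1]-y)<6)&(np.hypot(u-cu,v-cv_)<62); W=ontool(dt,contour(m),y)
    return fitR(W,Rad,[-1,0],(W[:,0]>6)&(abs(W[:,1])<23))
E
python3 - <<'E'
from rel import *
d,o=snapavg("wrist","w12",3); dt,T=toolpts(d)
r=np.hypot(T[...,0]-.5,T[...,2])
for a,b in [(8,12),(12,16),(16,20),(20,23),(23,26)]:
    k=(r>a)&(r<b)&(abs(T[...,1]-14)<6); print(a,b,np.median(T[k][:,1]),k.sum())
for y in (14,14.4): print(y,heldy(dt,T,y))
dd=load("pics/w8.npz"); a,b=toolpts(dd); print("burr",heldy(a,b,11.47))
print(shoulder(dt,T,67)); print(o["t"],o["ft_force"],o["width"])
crop(d,180,120,460,320,2.8,"w12c")
E
```

```text
avg [537.3  112.14 241.27] sd [0.07 0.12 0.27]
8 12 16.606734180814527 574
12 16 15.82792975622192 852
16 20 15.209510049920297 1088
20 23 14.300036509049804 1034
23 26 13.480279211545593 1139
14 (array([0.75124402, 0.02734756]), np.int64(76), np.float64(0.18973849849427962))
14.4 (array([1.03165142, 0.02711251]), np.int64(75), np.float64(0.19544841590281087))
burr (array([-1.5285413 ,  0.07668328]), np.int64(75), np.float64(0.1579626073743788))
(np.float64(67.73700812762553), array([5.68727580e-03, 1.02658136e-02, 6.76328176e+01]), (array([-5.66169698, -2.32546752]), np.int64(199), np.float64(0.20000859514528394)))
12.9 [-0.3212858  -0.50432411 -0.56718218] 53.682139539572155
```

View pics/w12c.png

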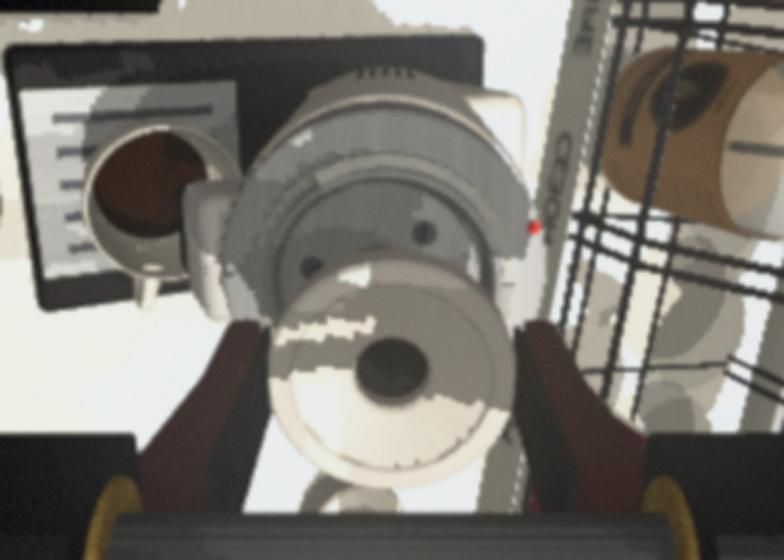

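>>> servo_tool --moves "-0.0031 0.0057 -0.001 0 0 0; 0.0015 0.0065 -0.011 0 0 0; 0.0061 0.0072 -0.0209 0 0 0; 0.0061 0.0072 -0.0209 0 0 0; 0.0061 0.0072 -0.0209 0 0 0"

```text
t: 13.52
ee_pos: [542.8, 120.4, 219.2]
orientation: [-0.934, 0.792, -1.242]
ft_force: [-0.0, -0.4, -0.0]
width: 53.9
```

Run:
```python
from rel import *
d,o=snapavg("wrist","w13",3); dt,T=toolpts(d)
M=R.from_rotvec(d["orn"]).as_matrix(); print("turn left",R.from_matrix(Rc()@M.T).as_rotvec(degrees=True))
print(heldy(dt,T,13.6)); print(shoulder(dt,T,45.7)); print(o["t"],o["ft_force"],o["width"])
```

```text
avg [542.9  120.41 219.48] sd [0.05 0.01 0.21]
turn left [-0.03542165 -0.01938005  0.08785045]
(array([ 0.41310237, -0.06454261]), np.int64(77), np.float64(0.21827431626752491))
(np.float64(45.19446799378463), array([-1.50480694e-03, -1.07342604e-03,  4.51558908e+01]), (array([1.4799036, 0.7477436]), np.int64(182), np.float64(0.20848378267232792)))
13.675 [ 0.34848562  0.29302673 -0.62173718] 53.57666740950418
```

>>> servo_tool --moves "0.0009 -0.0009 0.0003 0 0 0; 0.003 -0.0006 -0.0042 0 0 0; 0.0051 -0.0002 -0.0087 0 0 0; 0.0051 -0.0002 -0.0087 0 0 0"

```text
t: 14.18
ee_pos: [547.8, 120.2, 210.2]
orientation: [-0.934, 0.793, -1.242]
ft_force: [-0.5, -0.3, -0.8]
width: 53.9
```

Run:
```python
from rel import *
d,o=snapavg("wrist","w14",2); dt,T=toolpts(d)
print(heldy(dt,T,13.6)); print(shoulder(dt,T,35.5)); print(o["t"],o["ft_force"],o["width"])
```

```text
avg [547.87 120.2  210.42] sd [0.04 0.02 0.16]
(array([ 0.39702308, -0.15117222]), np.int64(79), np.float64(0.23259823774138838))
(np.float64(34.82046707087906), array([ 1.27281806e-03, -7.57277039e-04,  3.48443462e+01]), (array([0.41657728, 0.26935003]), np.int64(182), np.float64(0.193028600201392)))
14.275 [ 0.31166757  0.34141097 -0.79050211] 53.56590863714497
```

>>> servo_tool --moves "0.0003 0 0.0001 0 0 0; 0.0009 0.0001 -0.0012 0 0 0; 0.0016 0.0003 -0.0026 0 0 0; 0.0016 0.0003 -0.0026 0 0 0"

```text
t: 14.78
ee_pos: [549.6, 120.5, 208.1]
orientation: [-0.933, 0.792, -1.242]
ft_force: [0.2, -0.1, -0.6]
width: 53.8
```

>>> servo_tool --moves "0 0 0 0 0 0; 0 0 0 0 0 0; 0 0 0 0 0 0; -0.0083 -0.0014 0.018 0 0 0; -0.025 -0.0042 0.0544 0 0 0; -0.025 -0.0042 0.0544 0 0 0" --hand 0

```text
t: 15.52
ee_pos: [525.3, 116.5, 265.2]
orientation: [-0.929, 0.789, -1.243]
ft_force: [0.5, 0.0, -0.0]
width: 88.0
```

Run:
```python
from rel import *
d,o=snapavg("wrist","w15",2); dt,T=toolpts(d)
y,A,(c,k,e)=shoulder(dt,T,92); print(y,c); print(o["t"],o["ft_force"],o["width"])
r=np.hypot(T[...,0]-c[0],T[...,2]-c[1])
k=(r<26)&(r>22)&(abs(T[...,1]-y+17)<8); Q=T[k]; print("disc rim height above neck rim",y-11.4-np.median(Q[:,1]),np.linalg.lstsq(np.c_[Q[:,0],Q[:,2],np.ones(len(Q))],Q[:,1],rcond=None)[0], A)
crop(d,180,120,460,320,2.8,"w15c")
```

```text
avg [525.01 116.42 263.96] sd [0.23 0.08 0.99]
93.04795426986283 [ 0.58761111 -1.6174016 ]
15.625 [-0.28529188  0.23557232 -1.16845773] 87.89487271922313
disc rim height above neck rim 5.908877185489061 [ 3.13618509e-03 -2.02966882e-03  7.57563933e+01] [-1.72663291e-03  3.20155949e-03  9.30052170e+01]
```

View pics/w15c.png

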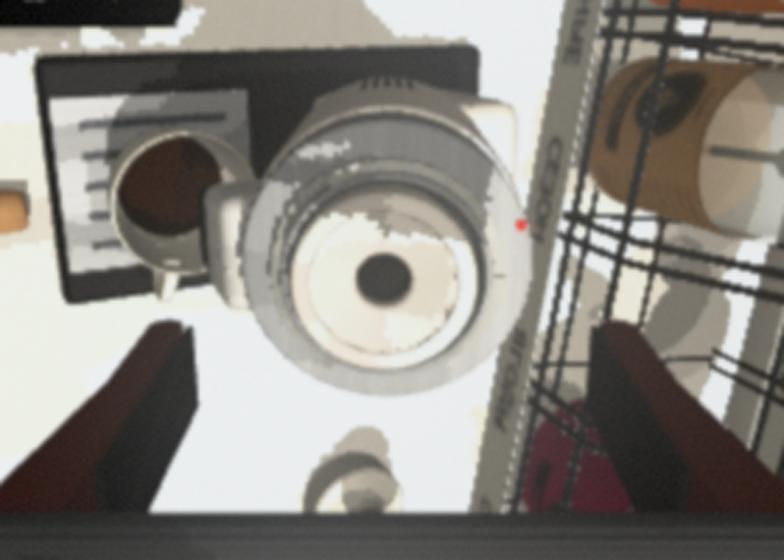

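Run:
```python
from rel import *
d=load("pics/w10.npz"); g=cv2.cvtColor(d["pixels"],cv2.COLOR_RGB2GRAY); hsv=cv2.cvtColor(d["pixels"],cv2.COLOR_RGB2HSV); P=pts(d)
k=(np.hypot(P[...,0]-465,P[...,1]+156)<48)&(hsv[...,1]>90)&(g>60)&(P[...,2]>19)
c=contour(k); e,ax=circ(d,c[:,None],25.5); print(e,ax)
m=(hsv[...,1]>150)&((hsv[...,0]<8)|(hsv[...,0]>172))&(np.hypot(P[...,0]-489,P[...,1]+131)<12)
v,u=np.nonzero(m); q=onplane(d,u.mean(),v.mean(),25.5)[:2]-e; print(q,np.hypot(*q),np.degrees(np.arctan2(q[1],q[0])),len(u))
k=(P[...,2]>34)&(P[...,2]<44)&(np.hypot(P[...,0]-465,P[...,1]+156)<34)
n_,l,s,cc=cv2.connectedComponentsWithStats(k.astype(np.uint8))
for i in range(1,n_):
    if s[i,4]>15: print(s[i],onplane(d,cc[i][0],cc[i][1],39.5))
Rt=R.from_euler("z",-43.2,degrees=True).as_matrix()@R0
print(R.from_matrix(Rt@Rc().T).as_rotvec(degrees=True))
```

```text
[ 465.05374146 -156.36433411] [81.63188934 81.73054504]
[24.11060192 25.29746567] 34.94685814907215 46.37607503927515 35
[281  28  23  28 295] [ 450.19619148 -141.70553853   39.5       ]
[327  78  23  25 228] [ 480.11685314 -170.82092355   39.5       ]
[  7.5050875   24.77987576 -51.8371474 ]
```

>>> servo_tool --moves "-0.01 -0.04 0.02 1.25 4.1 -8.75; -0.02 -0.09 0.02 2.5 8.2 -17.5; -0.03 -0.14 0 3.8 12.35 -26.25; -0.04 -0.19 -0.03 5.05 16.5 -35; -0.05 -0.235 -0.08 6.3 20.6 -43.75; -0.0598 -0.2727 -0.134 7.6 24.7 -52.5; -0.0598 -0.2727 -0.134 7.6 24.7 -52.5; -0.0598 -0.2727 -0.134 7.6 24.7 -52.5"

```text
t: 16.62
ee_pos: [464.3, -156.1, 127.8]
orientation: [-0.745, 1.748, -1.748]
ft_force: [-0.3, 0.8, 1.5]
width: 87.6
```

```bash
cat > col.py <<'E'
from rel import *
def collar(d):
    g=cv2.cvtColor(d["pixels"],cv2.COLOR_RGB2GRAY); hsv=cv2.cvtColor(d["pixels"],cv2.COLOR_RGB2HSV); P=pts(d)
    near=np.hypot(P[...,0]-465,P[...,1]+156)
    k=(near<48)&(hsv[...,1]>90)&(g>60)&(P[...,2]>19)
    e,ax=circ(d,contour(k)[:,None],25.5); print("circle",e,ax)
    m=(hsv[...,1]>150)&((hsv[...,0]<8)|(hsv[...,0]>172))&(np.hypot(P[...,0]-489,P[...,1]+131)<12)
    v,u=np.nonzero(m); q=onplane(d,u.mean(),v.mean(),25.5)[:2]-e; print("dot",q,np.hypot(*q),np.degrees(np.arctan2(q[1],q[0])))
    k=(P[...,2]>34)&(P[...,2]<44)&(near<34)
    n_,l,s,cc=cv2.connectedComponentsWithStats(k.astype(np.uint8)); w=[onplane(d,*cc[i],39.5)[:2] for i in range(1,n_) if s[i,4]>60]
    print("wings",w); 
    if len(w)==2:
        D=w[1]-w[0]; print("mid",(w[0]+w[1])/2,np.degrees(np.arctan2(D[1],D[0])),np.hypot(*D))
E
python3 - <<'E'
from col import *
d,o=snapavg("wrist","w16",3); M=R.from_rotvec(d["orn"]).as_matrix(); print(M.round(4),np.degrees(o["qpos"]).round(1),o["t"])
print("az toolz",np.degrees(np.arctan2(M[1,2],M[0,2])))
collar(d)
E
```

```text
avg [ 465.05 -155.85  129.1 ] sd [0.53 0.17 0.87]
[[-6.929e-01  1.300e-03  7.210e-01]
 [-7.210e-01 -1.400e-03 -6.929e-01]
 [ 1.000e-04 -1.000e+00  1.900e-03]] [-1.980e+01  2.300e+01  1.146e+02 -1.000e-01  4.220e+01  2.400e+01] 16.775
az toolz -43.85995062928334
circle [ 465.8605957  -154.88319397] [81.71907043 82.16298676]
dot [23.21722743 23.67123932] 33.156707017861024 45.5547665318434
wings [array([ 450.81877663, -140.41171611]), array([ 480.71566699, -169.48419272])]
mid [ 465.76722181 -154.94795442] -44.19903580974028 41.70171398662079
```

View pics/w16.png

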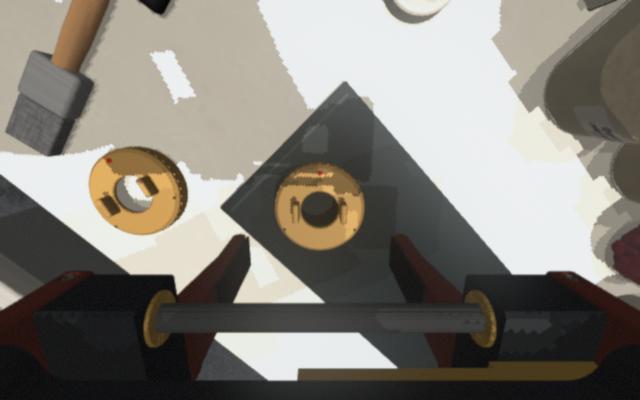

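>>> servo_tool --moves "0.0006 0.0006 -0.04 0 0 0; 0.0006 0.0006 -0.07 0 0 0; 0.0006 0.0006 -0.083 0 0 0; 0.0006 0.0006 -0.083 0 0 0; 0.0006 0.0006 -0.083 0 0 0"

```text
t: 17.4
ee_pos: [466.3, -155.9, 46.9]
orientation: [-0.742, 1.745, -1.75]
ft_force: [0.2, 0.6, -0.1]
width: 87.8
```

Run:
```python
from col import *
d,o=snapavg("wrist","w17",3); M=R.from_rotvec(d["orn"]).as_matrix(); print(o["t"],o["ft_force"])
crop(d,180,150,460,350,2.8,"w17c")
```

```text
avg [ 466.2  -155.95   46.79] sd [0.11 0.05 0.1 ]
17.55 [ 0.23825011 -0.18753337  0.33835439]
```

View pics/w17c.png

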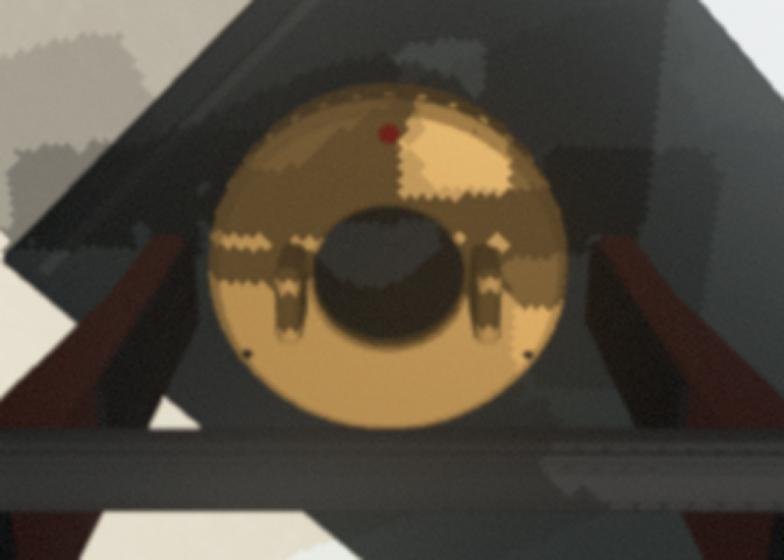

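```bash
cat >> col.py <<'E'
def ctool(d,y,tol=2.5,free=True):
    dt,T=toolpts(d); g=cv2.cvtColor(d["pixels"],cv2.COLOR_RGB2GRAY); hsv=cv2.cvtColor(d["pixels"],cv2.COLOR_RGB2HSV)
    r=np.hypot(T[...,0],T[...,2]); k=(r<48)&(hsv[...,1]>90)&(abs(T[...,1]-y)<10)
    kk=(r<36)&(r>26)&(abs(T[...,1]-y)<4)&(hsv[...,1]>90); Q=T[kk]; A=np.linalg.lstsq(np.c_[Q[:,0],Q[:,2],np.ones(len(Q))],Q[:,1],rcond=None)[0]
    ym=A[2]; c=contour(k); W=ontool(dt,c,ym)
    lower=W[:,0]>8
    res=fitR(W,41.2,[0,0],lower); cc,rad=fitcirc(W)
    m=(hsv[...,1]>140)&((hsv[...,0]<8)|(hsv[...,0]>172))&(r<42)&(abs(T[...,1]-y)<6); v,u=np.nonzero(m)
    dot=ontool(dt,np.array([[u.mean(),v.mean()]]),ym)[0] if len(u) else None
    return ym,A,res,(cc,rad),dot
E
python3 - <<'E'
from col import *
d=load("pics/w17.npz"); print(ctool(d,21.3))
E
```

```text
(np.float64(21.193601836756642), array([-2.09725974e-04,  2.28070425e-03,  2.11936018e+01]), (array([-1.9833651 , -0.83904722]), np.int64(140), np.float64(0.2691403179664513)), (array([-1.70119699, -0.74379927]), np.float64(40.728142978994924)), array([-33.83336962,  -0.59629705]))
```

>>> servo_tool --moves "0.0005 0.0017 -0.0007 0 0 0; 0.0005 0.0017 -0.0007 0 0 0"

```text
t: 17.8
ee_pos: [466.0, -154.0, 45.1]
orientation: [-0.743, 1.747, -1.749]
ft_force: [-0.3, 0.4, -0.6]
width: 87.8
```

>>> servo_tool --moves "0 0 0 0 0 0; 0 0 0 0 0 0; 0 0 0 0 0 0; 0 0 0 0 0 0; 0 0 0 0 0 0" --hand 255

```text
t: 18.42
ee_pos: [466.0, -154.2, 45.0]
orientation: [-0.743, 1.747, -1.749]
ft_force: [0.2, -0.7, 1.7]
width: 47.8
```

>>> servo_tool --moves "0 0 0.02 0 0 0; 0 0 0.06 0 0 0; 0 0 0.06 0 0 0"

```text
t: 18.8
ee_pos: [467.7, -154.7, 107.0]
orientation: [-0.739, 1.742, -1.751]
ft_force: [-0.2, 0.4, -1.4]
width: 47.9
```

Run:
```python
from col import *
d,o=snapavg("wrist","w18",2); M=R.from_rotvec(d["orn"]).as_matrix(); print(o["t"],o["ft_force"],o["width"],np.degrees(np.arctan2(M[1,2],M[0,2])))
print(ctool(d,21)); crop(d,180,150,460,350,2.8,"w18c")
```

```text
avg [ 466.72 -154.42  105.83] sd [0.76 0.26 0.91]
18.9 [-1.06911848  0.10801573 -1.05816711] 47.45453201778155 -43.95903808991387
(np.float64(19.353676107351905), array([1.70543696e-03, 2.28278515e-04, 1.93536761e+01]), (array([-1.43687155,  0.29173243]), np.int64(68), np.float64(0.44163165575993474)), (array([-2.62210658,  0.14592088]), np.float64(36.46312130304255)), array([-3.27884283e+01,  1.28346523e-02]))
```

View pics/w18c.png

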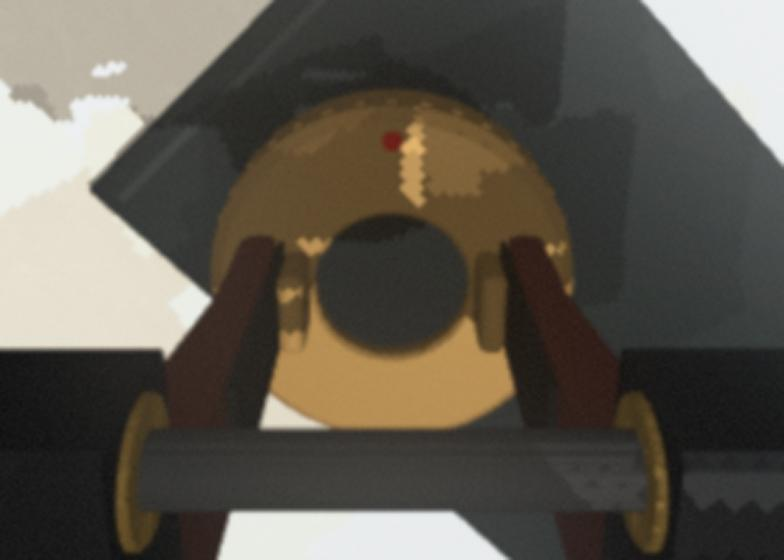

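Run:
```python
from col import *
for f,y in (("w17",21.19),("w18",19.35)):
    d=load(f"pics/{f}.npz"); dt,T=toolpts(d); hsv=cv2.cvtColor(d["pixels"],cv2.COLOR_RGB2HSV); r=np.hypot(T[...,0]+1,T[...,2])
    u0=int(390/2.8+180); v0=int(280/2.8+150)
    v,u=np.mgrid[0:400,0:640]
    k=(hsv[...,1]<85)&(np.hypot(u-u0,v-v0)<38)
    n_,l,s,cc=cv2.connectedComponentsWithStats(k.astype(np.uint8),connectivity=4); i=l[v0-2,u0]; 
    c=max(cv2.findContours((l==i).astype(np.uint8),cv2.RETR_EXTERNAL,cv2.CHAIN_APPROX_NONE)[0],key=cv2.contourArea)[:,0]
    W=ontool(dt,c,y); kk=np.ones(len(W),bool)
    for _ in range(6):
        cen,R_=fitcirc(W[kk]); er=abs(np.hypot(*(W-cen).T)-R_); kk=er<max(.6,2*np.median(er))
    lo=(W[:,0]>cen[0]+4); print(f,s[i],"all",cen,R_,kk.sum(),len(W),"upper",fitR(W,17.3,cen,W[:,0]<cen[0]-3),"lower",fitR(W,17.3,cen,lo))
```

```text
w17 [293 226  46  32 975] all [-5.51576165 -3.45316196] 11.863492224938557 134 137 upper (array([ 1.5750973 , -1.17463292]), np.int64(45), np.float64(0.3718001937121448)) lower (array([-13.79434   ,  -6.73343069]), np.int64(36), np.float64(0.4472534474433449))
w18 [ 293  227   54   47 1938] all [0.27252077 0.2600084 ] 16.111464938067183 110 140 upper (array([2.11535698, 0.10557438]), np.int64(63), np.float64(0.21683655496395263)) lower (array([-1.29732741,  0.02940407]), np.int64(57), np.float64(0.21396015251305436))
```

```bash
cat >> tgt.py <<'E'
rim=np.array([558.2,121.5,189.6])
def Rb(b): return R.from_rotvec(n*np.radians(b)).as_matrix()@Rc()
E
python3 - <<'E'
from col import *
d=load("pics/w18.npz"); M=R.from_rotvec(d["orn"]).as_matrix()
Rv=R.from_matrix(Rb(48)@M.T).as_rotvec(degrees=True); print("turn",Rv,np.linalg.norm(Rv))
Rt=Rb(48); p=rim+(40+40.85)*n-0.9*Rt[:,0]; print(p,p-np.array([466.4,-154.4,105.8]))
E
```

```text
turn [-18.86619159 -21.22192783  99.63573747] 103.60300954993309
[523.80266901 116.35445233 262.59232466] [ 57.40266901 270.75445233 156.79232466]
```

>>> servo_tool --moves "0 0.015 0.04 -1.5 -1.7 8; 0.003 0.035 0.085 -3.0 -3.4 16; 0.01 0.06 0.125 -4.5 -5.1 24; 0.017 0.09 0.155 -6.0 -6.8 32; 0.025 0.12 0.175 -7.5 -8.5 40; 0.03 0.15 0.185 -9.1 -10.2 48; 0.035 0.18 0.19 -10.6 -11.9 56; 0.04 0.21 0.19 -12.1 -13.6 64"

```text
t: 19.9
ee_pos: [505.5, 57.0, 293.7]
orientation: [-1.219, 0.691, -1.133]
ft_force: [0.7, 0.0, -1.6]
width: 47.8
```

>>> servo_tool --moves "0 0 0 0 0 0"

```text
t: 20.02
ee_pos: [504.9, 57.1, 293.2]
orientation: [-1.219, 0.695, -1.134]
ft_force: [0.3, -0.8, -1.9]
width: 47.8
```

Run:
```python
from col import *
from workcell import ctrl
o=ctrl.get_obs(); M=R.from_rotvec(o["orientation"]).as_matrix()
Rv=R.from_matrix(Rb(48)@M.T).as_rotvec(degrees=True); print("turn",Rv,np.linalg.norm(Rv))
Rt=Rb(48); p=rim+(40+40.85)*n-0.9*Rt[:,0]; print(o["ee_pos"],p-o["ee_pos"],np.degrees(o["qpos"]).round(1),o["width"])
```

```text
turn [-6.52416648 -7.8684691  35.5804827 ] 37.01956649358079
[504.92853115  57.05561214 293.24428386] [ 18.87413786  59.29884019 -30.65195919] [  8.    4.1 115.   -7.2  44.8  -8.3] 47.774193830374664
```

>>> servo_tool --moves "0.005 0.015 0 -1.5 -1.8 8.2; 0.01 0.03 0 -3.0 -3.7 16.5; 0.014 0.045 -0.01 -4.6 -5.5 24.8; 0.0189 0.0593 -0.0207 -6.1 -7.4 33.2; 0.0189 0.0593 -0.0307 -6.52 -7.87 35.58; 0.0189 0.0593 -0.0307 -6.52 -7.87 35.58; 0.0189 0.0593 -0.0307 -6.52 -7.87 35.58"

```text
t: 20.9
ee_pos: [524.9, 114.6, 264.0]
orientation: [-1.311, 0.124, -0.733]
ft_force: [0.6, 0.3, -1.1]
width: 47.7
```

Run:
```python
from col import *
d,o=snapavg("wrist","w19",3); M=R.from_rotvec(d["orn"]).as_matrix()
Rv=R.from_matrix(Rb(48)@M.T).as_rotvec(degrees=True); print("turn",Rv)
Rt=Rb(48); p=rim+(40+40.85)*n-0.9*Rt[:,0]; print(p-d["pos"],np.degrees(o["qpos"]).round(1),o["width"],o["t"])
dt,T=toolpts(d)
try: print(shoulder(dt,T,92.3))
except Exception as e: print(e)
```

```text
avg [525.03 114.82 264.38] sd [0.08 0.16 0.23]
turn [-0.14718445  0.12898991  0.19625392]
[-1.23207735  1.53134683 -1.78827829] [ 11.5   6.5 118.9  -1.7  29.4 -44.5] 48.18780831166344 21.05
(np.float64(93.65867359459166), array([5.14524152e-03, 3.02457397e-03, 9.37657953e+01]), (array([-2.05387737, -1.06115073]), np.int64(136), np.float64(0.20423983512682523)))
```

View pics/w19.png

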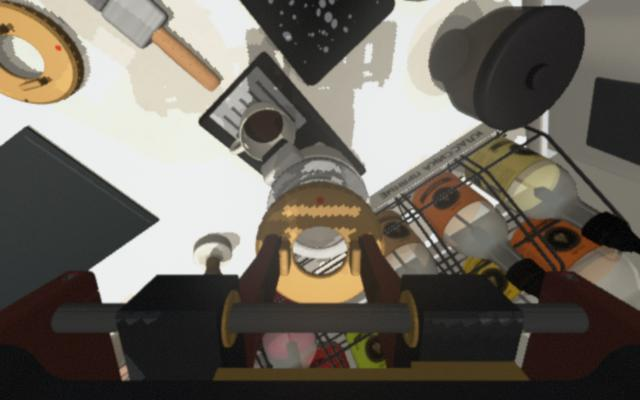

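Run:
```python
from col import *
d=load("pics/w19.npz"); M=R.from_rotvec(d["orn"]).as_matrix()
print("chamber by world",M.T@(rim-d["pos"]))
print(ctool(d,19.4))
Rt=Rb(48); print("toolx",Rt[:,0],"toolz",Rt[:,2])
```

```text
chamber by world [-1.59007538e+00  8.20617158e+01  1.62042264e-03]
(np.float64(19.324093804703626), array([ 9.69665611e-04, -1.62078165e-03,  1.93240938e+01]), (array([-1.30966982, -0.04827991]), np.int64(68), np.float64(0.4369787062509757)), (array([-2.08279203,  0.08480134]), np.float64(36.19421263453012)), array([-32.7525007,   0.0550554]))
toolx [ 0.77471945 -0.54879136  0.31406657] toolz [0.47546707 0.83304423 0.28278681]
```

>>> servo_tool --moves "-0.0023 0.0011 -0.001 -0.1 0.1 0.2; 0.0035 0.002 -0.0137 -0.1 0.1 0.2; 0.0093 0.003 -0.0264 -0.1 0.1 0.2; 0.0093 0.003 -0.0264 -0.1 0.1 0.2; 0.0093 0.003 -0.0264 -0.1 0.1 0.2"

```text
t: 21.68
ee_pos: [534.0, 118.2, 237.4]
orientation: [-1.313, 0.121, -0.727]
ft_force: [0.3, -0.2, -0.7]
width: 47.8
```

Run:
```python
from col import *
d,o=snapavg("wrist","w20",3); M=R.from_rotvec(d["orn"]).as_matrix()
print("turn",R.from_matrix(Rb(48)@M.T).as_rotvec(degrees=True),o["width"],o["t"],o["ft_force"])
print("chamber by world",M.T@(rim-d["pos"]))
dt,T=toolpts(d)
for rad in (45.4,46): print(shoulder(dt,T,65.5,rad))
c=ctool(d,19.4); print(c[0],c[2],c[4])
crop(d,180,120,460,320,2.8,"w20c")
```

```text
avg [534.13 118.22 237.82] sd [0.06 0.01 0.27]
turn [-0.03244315  0.03288802 -0.10161781] 47.82451437459126 21.825 [ 0.1275563   0.33198702 -1.51051309]
chamber by world [ 1.71759265 53.96165768  0.46555592]
(np.float64(65.64658227802455), array([3.86868698e-03, 1.73654712e-03, 6.57946689e+01]), (array([ 1.18028113, -0.47600662]), np.int64(139), np.float64(0.2254940560800005)))
(np.float64(65.64658227802455), array([3.86868698e-03, 1.73654712e-03, 6.57946689e+01]), (array([ 1.9131148 , -0.44304504]), np.int64(139), np.float64(0.30505397498513326)))
19.334225921450606 (array([-1.42478584, -0.22025   ]), np.int64(69), np.float64(0.41817322932385453)) [-32.74968617   0.04771809]
```

View pics/w20c.png

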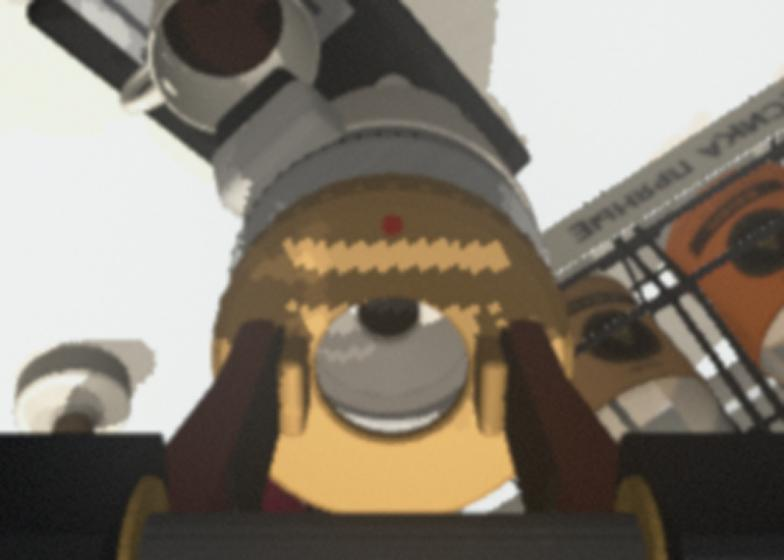

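>>> servo_tool --moves "0.0003 -0.0002 0.0001 0 0 0; 0.0024 0.0002 -0.0045 0 0 0; 0.0045 0.0005 -0.0089 0 0 0; 0.0045 0.0005 -0.0089 0 0 0"

```text
t: 22.32
ee_pos: [538.5, 118.7, 228.3]
orientation: [-1.313, 0.121, -0.727]
ft_force: [-0.2, -0.6, -2.5]
width: 48.1
```

```bash
cat > look.py <<'E'
from col import *
import sys
def look(name,b,y):
    d,o=snapavg("wrist",name,2); M=R.from_rotvec(d["orn"]).as_matrix()
    print("turn",R.from_matrix(Rb(b)@M.T).as_rotvec(degrees=True).round(2),o["width"],o["t"],"F tool",(M.T@o["ft_force"]).round(2),"Mom tool",(M.T@o["moment"]).round(3))
    print("chamber by world",(M.T@(rim-d["pos"])).round(2))
    dt,T=toolpts(d)
    try: print("sh",*shoulder(dt,T,y))
    except Exception as e: print(e)
    try: c=ctool(d,19.4); print("collar",c[0],c[2],c[4])
    except Exception as e: print(e)
    crop(d,180,120,460,320,2.8,name+"c")
if __name__=="__main__": look(sys.argv[1],float(sys.argv[2]),float(sys.argv[3]))
E
python3 look.py w21 48 55.6
```

```text
avg [538.49 118.67 228.53] sd [0.02 0.01 0.16]
turn [-0.02 -0.   -0.1 ] 47.50986374993129 22.425 F tool [-0.91  1.87 -0.37] Mom tool [-0.09   0.065  0.109]
chamber by world [ 1.52 43.7   0.67]
sh 55.277013918125974 [9.09992114e-04 3.09057340e-04 5.53128279e+01] (array([ 0.95132719, -0.2062435 ]), np.int64(147), np.float64(0.2183078735816024))
collar 19.330769791086308 (array([-1.4841811 , -0.07398895]), np.int64(71), np.float64(0.4528584269365855)) [-32.68361735   0.08664164]
```

View pics/w21c.png

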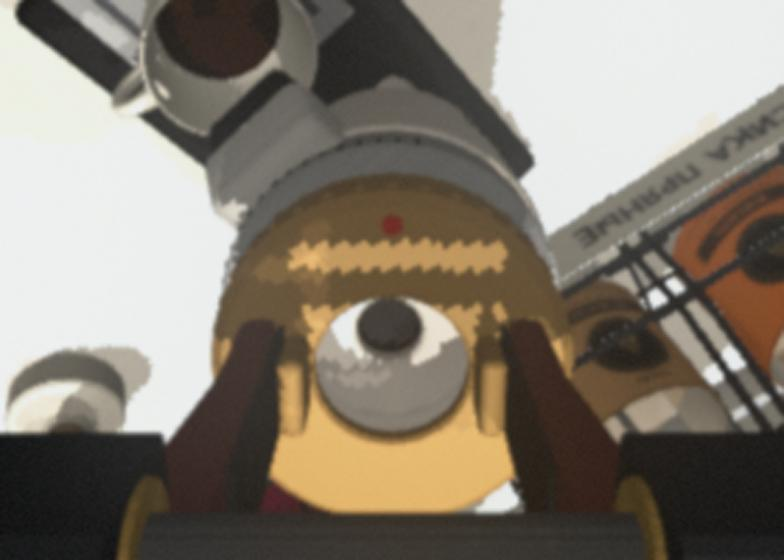

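>>> servo_tool --moves "0.0008 0.0001 -0.0018 0 0 0; 0.0017 0.0003 -0.0036 0 0 0; 0.0017 0.0003 -0.0036 0 0 0"

```text
t: 22.8
ee_pos: [540.2, 119.0, 225.2]
orientation: [-1.313, 0.121, -0.728]
ft_force: [1.0, 0.1, -1.5]
width: 48.0
```

```bash
python3 look.py w22 48 51.3
```

```text
avg [540.25 119.01 225.24] sd [0.01 0.01 0.06]
turn [-0.03  0.03 -0.1 ] 47.89826305257088 22.9 F tool [-0.54  1.46 -0.25] Mom tool [-0.072  0.025  0.059]
chamber by world [ 1.36 39.96  0.47]
sh 51.5709680369377 [8.23122508e-04 2.13896746e-03 5.15913500e+01] (array([ 0.78358801, -0.34164168]), np.int64(153), np.float64(0.20553475170595414))
collar 19.347733639698827 (array([-1.43692602, -0.26984883]), np.int64(70), np.float64(0.4636402358666579)) [-3.26942194e+01  3.11065230e-02]
```

>>> servo_tool --moves "0.0006 0.0001 -0.0014 0 0 0; 0.0013 0.0002 -0.0027 0 0 0; 0.0013 0.0002 -0.0027 0 0 0"

```text
t: 23.28
ee_pos: [541.6, 119.2, 222.5]
orientation: [-1.313, 0.12, -0.728]
ft_force: [0.4, 0.4, -1.9]
width: 47.7
```

```bash
python3 look.py w23 48 48.5
```

```text
avg [541.58 119.2  222.58] sd [0.01 0.01 0.04]
turn [-0.03  0.03 -0.1 ] 47.28822251973792 23.375 F tool [-0.19  1.26 -1.07] Mom tool [-0.086  0.022  0.086]
chamber by world [ 1.27 36.98  0.44]
sh 48.55079215852959 [-3.62036111e-04  1.27904602e-03  4.85542015e+01] (array([ 0.85715268, -0.37313928]), np.int64(162), np.float64(0.22598483767337338))
collar 19.328880015467668 (array([-1.38135984, -0.12637347]), np.int64(68), np.float64(0.43958380929562063)) [-32.73489334   0.10793028]
```

>>> servo_tool --moves "0.0006 0.0001 -0.0014 0 0 0; 0.0013 0.0002 -0.0027 0 0 0; 0.0013 0.0002 -0.0027 0 0 0"

```text
t: 23.75
ee_pos: [542.9, 119.4, 219.8]
orientation: [-1.313, 0.12, -0.728]
ft_force: [0.2, 0.5, -0.1]
width: 47.7
```

```bash
python3 look.py w24 48 45.5
```

```text
avg [542.87 119.42 219.86] sd [0.02 0.01 0.04]
turn [-0.03  0.03 -0.1 ] 47.594780385998774 23.85 F tool [-0.37  0.97 -0.88] Mom tool [-0.119 -0.044  0.09 ]
chamber by world [ 1.24 33.96  0.42]
sh 45.559070209633205 [3.68791944e-04 1.49224262e-03 4.55647490e+01] (array([ 0.65701078, -0.45764994]), np.int64(164), np.float64(0.21940583008487974))
collar 19.33853929321667 (array([-1.44597061, -0.19473515]), np.int64(70), np.float64(0.47670779425155335)) [-32.73219802   0.10793471]
```

>>> servo_tool --moves "0.0004 0.0001 -0.0009 0 0 0; 0.0008 0.0001 -0.0018 0 0 0; 0.0008 0.0001 -0.0018 0 0 0"

```text
t: 24.22
ee_pos: [543.7, 119.5, 218.0]
orientation: [-1.313, 0.12, -0.728]
ft_force: [0.7, -0.6, -1.9]
width: 47.6
```

```bash
python3 look.py w25 48 43.5
```

```text
avg [543.67 119.5  218.09] sd [0.01 0.01 0.04]
turn [-0.03  0.03 -0.1 ] 47.723842904705144 24.325 F tool [-0.48  1.26 -0.23] Mom tool [-0.109 -0.025  0.121]
chamber by world [ 1.23 32.02  0.47]
sh 43.60717495058637 [ 1.64627061e-03 -4.43681244e-04  4.36739112e+01] (array([ 0.66546871, -0.40935713]), np.int64(166), np.float64(0.20290511671392447))
collar 19.335082617512548 (array([-1.34901012, -0.04300814]), np.int64(68), np.float64(0.42014652542918113)) [-32.78298318   0.08666052]
```

View pics/w25c.png

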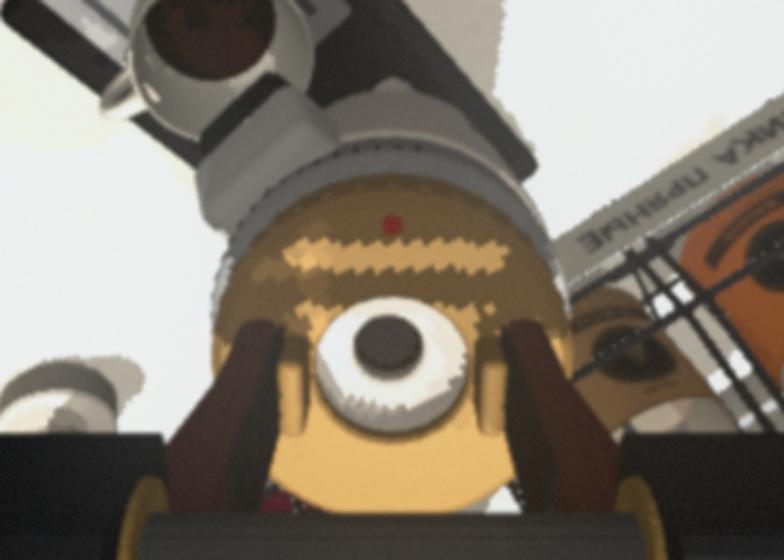

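```bash
cat > plan.py <<'E'
from tgt import *
def zz(th): return np.interp(th,[0,10,20,30,40,55,65,75],[2.8,2.2,1.5,.9,.5,.3,.0,0])
def rows(t0,ths):
    for th in ths:
        s=0.9*(Rb(48-t0)[:,0]-Rb(48-th)[:,0])+(zz(th)-zz(t0))*n
        print(th,(s/1000).round(5),(-(th-t0)*n).round(2))
rows(0,[8,16,24]); rows(24,[32,40,48]); rows(48,[53,58,62,66,68])
E
python3 plan.py
```

```text
8 [ 0.00027  0.00013 -0.0004 ] [ 3.33  0.56 -7.25]
16 [ 0.00057  0.00026 -0.00084] [  6.67   1.12 -14.5 ]
24 [ 0.00088  0.00037 -0.00127] [ 10.     1.67 -21.75]
32 [ 2.8e-04  9.0e-05 -3.5e-04] [ 3.33  0.56 -7.25]
40 [ 0.00052  0.00016 -0.00059] [  6.67   1.12 -14.5 ]
48 [ 0.00068  0.00019 -0.00063] [ 10.     1.67 -21.75]
53 [ 1.e-04  1.e-05 -3.e-05] [ 2.08  0.35 -4.53]
58 [ 2.2e-04  2.0e-05 -1.0e-04] [ 4.17  0.7  -9.06]
62 [ 3.3e-04  3.0e-05 -1.8e-04] [  5.84   0.98 -12.69]
66 [ 4.2e-04  3.0e-05 -2.4e-04] [  7.5    1.26 -16.31]
68 [ 4.5e-04  2.0e-05 -2.3e-04] [  8.34   1.4  -18.13]
```

>>> servo_tool --moves "0.0001 0.0001 -0.0002 1.67 0.28 -3.62; 0.0003 0.0001 -0.0004 3.33 0.56 -7.25; 0.0004 0.0002 -0.0006 5.0 0.84 -10.88; 0.0006 0.0003 -0.0008 6.67 1.12 -14.5; 0.0007 0.0003 -0.0011 8.34 1.4 -18.13; 0.0009 0.0004 -0.0013 10.0 1.67 -21.75; 0.0009 0.0004 -0.0013 10.0 1.67 -21.75"

```text
t: 25.2
ee_pos: [544.6, 119.9, 216.9]
orientation: [-1.145, 0.456, -0.995]
ft_force: [-0.8, -0.6, -1.1]
width: 48.0
```

```bash
python3 look.py w26 24 42
```

```text
avg [544.58 119.93 216.87] sd [0.02 0.   0.01]
turn [ 0.02  0.07 -0.16] 47.98728191892599 25.3 F tool [ 0.16  1.13 -0.42] Mom tool [-0.194 -0.029  0.075]
chamber by world [ 1.01 30.5   0.48]
sh 42.101113423321365 [4.74013095e-03 3.07794765e-03 4.21953327e+01] (array([ 0.75622782, -0.22972784]), np.int64(167), np.float64(0.198126478870716))
collar 19.350695059624478 (array([-1.59467563,  0.29611408]), np.int64(68), np.float64(0.449466787043838)) [-32.73717557   0.13125051]
```

View pics/w26c.png

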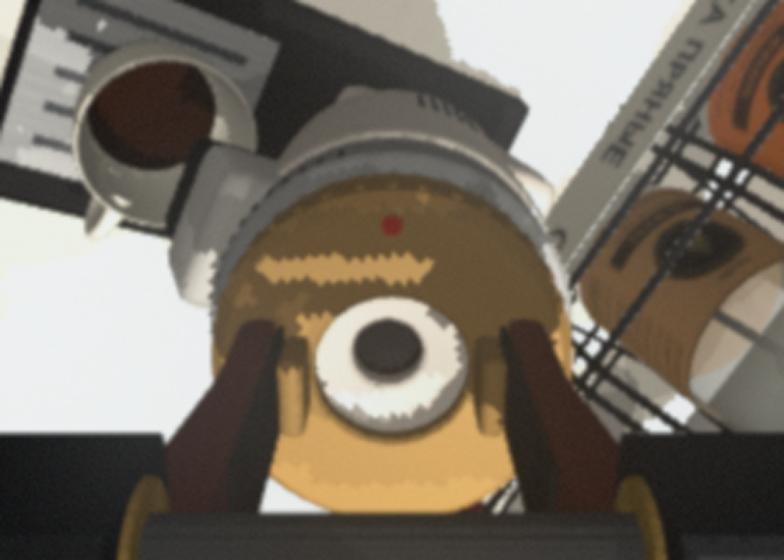

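>>> servo_tool --moves "0.0001 0.0001 -0.0002 1.67 0.28 -3.62; 0.0003 0.0001 -0.0004 3.33 0.56 -7.25; 0.0004 0.0001 -0.0005 5.0 0.84 -10.88; 0.0005 0.0002 -0.0006 6.67 1.12 -14.5; 0.0006 0.0002 -0.0006 8.34 1.4 -18.13; 0.0007 0.0002 -0.0006 10.0 1.67 -21.75; 0.0007 0.0002 -0.0006 10.0 1.67 -21.75"

```text
t: 26.18
ee_pos: [545.3, 120.1, 216.3]
orientation: [-0.934, 0.787, -1.24]
ft_force: [-0.5, 1.1, -0.7]
width: 47.7
```

```bash
python3 look.py w27 0 41.3
```

```text
avg [545.32 120.12 216.32] sd [0.   0.01 0.01]
turn [ 0.06  0.1  -0.18] 47.51923054704332 26.275 F tool [ 0.48 -0.08 -0.02] Mom tool [-0.26   0.011 -0.026]
chamber by world [ 0.77 29.69  0.38]
sh 41.19875579272808 [7.35383745e-03 2.61797765e-03 4.14120036e+01] (array([ 0.72575234, -0.00148248]), np.int64(167), np.float64(0.19454565028717738))
collar 19.315180268687953 (array([-1.72859271,  0.38089117]), np.int64(69), np.float64(0.42522118638012674)) [-32.66635729   0.14940657]
```

>>> servo_tool --moves "0.0001 0 0 1.25 0.21 -2.72; 0.0001 0 -0.0001 2.5 0.42 -5.44; 0.0002 0 -0.0001 3.75 0.63 -8.16; 0.0003 0 -0.0001 5.0 0.84 -10.88; 0.0003 0 -0.0002 5.84 0.98 -12.69; 0.0003 0 -0.0002 5.84 0.98 -12.69"

```text
t: 27.02
ee_pos: [545.8, 120.1, 216.5]
orientation: [-0.79, 0.979, -1.371]
ft_force: [-4.0, -1.3, 4.7]
width: 48.0
```

```bash
python3 look.py w28 -14 41
```

```text
avg [545.76 120.14 216.46] sd [0.01 0.01 0.01]
turn [ 0.05  0.13 -0.12] 47.86562638153536 27.125 F tool [-0.11 -6.05 -0.74] Mom tool [-0.377  0.048 -0.214]
chamber by world [ 0.71 29.63  0.09]
sh 41.1174218062382 [-1.48425127e-03  1.22760662e-03  4.09945238e+01] (array([ 0.78327208, -0.12554689]), np.int64(172), np.float64(0.19080066597612058))
collar 19.32069415211105 (array([-1.95756856,  0.07753681]), np.int64(68), np.float64(0.47051017080084667)) [-32.74046424   0.07940995]
```

>>> servo_tool --moves "0.0000 0 -0.0001 0.83 0.14 -1.81; 0.0001 0 -0.0001 1.67 0.28 -3.62; 0.0001 0 -0.0001 2.5 0.42 -5.44; 0.0001 0 -0.0001 2.5 0.42 -5.44"

```text
t: 27.62
ee_pos: [545.9, 120.2, 216.5]
orientation: [-0.725, 1.059, -1.424]
ft_force: [-4.1, -0.7, 6.8]
width: 47.6
```

```bash
python3 look.py w29 -20 41
```

```text
avg [545.89 120.17 216.47] sd [0.   0.01 0.  ]
turn [ 0.09  0.14 -0.18] 47.84435397495298 27.725 F tool [-0.09 -8.44  0.12] Mom tool [-0.393 -0.38  -0.155]
chamber by world [ 0.74 29.58  0.03]
sh 41.07959566495907 [ 7.05996009e-03 -2.50428061e-04  4.12982874e+01] (array([ 0.82824073, -0.16195939]), np.int64(170), np.float64(0.18618693337551523))
collar 19.330102521105275 (array([-1.87458524,  0.35240394]), np.int64(67), np.float64(0.5232339148673513)) [-32.64503445  -0.03323944]
```

>>> servo_tool --moves "0 0 0 0.83 0.14 -1.81; 0 0 0 1.67 0.28 -3.62; 0 0 0 1.67 0.28 -3.62"

```text
t: 28.1
ee_pos: [546.0, 120.1, 216.5]
orientation: [-0.681, 1.111, -1.457]
ft_force: [-3.6, -0.6, 7.1]
width: 47.9
```

```bash
python3 look.py w30 -24 41
```

```text
avg [545.97 120.15 216.51] sd [0.01 0.01 0.02]
turn [ 0.14  0.16 -0.24] 47.69991172355178 28.2 F tool [ 0.43 -6.86 -0.62] Mom tool [-0.315 -0.782 -0.173]
chamber by world [ 7.300e-01  2.958e+01 -2.000e-02]
sh 41.14139759225125 [2.27387606e-03 2.92990942e-03 4.11423761e+01] (array([ 0.83841438, -0.09893986]), np.int64(166), np.float64(0.19499550381700242))
collar 19.324262574166323 (array([-1.66905673,  0.47056099]), np.int64(68), np.float64(0.4429290606006988)) [-32.74896995  -0.63119295]
```

View pics/w30c.png

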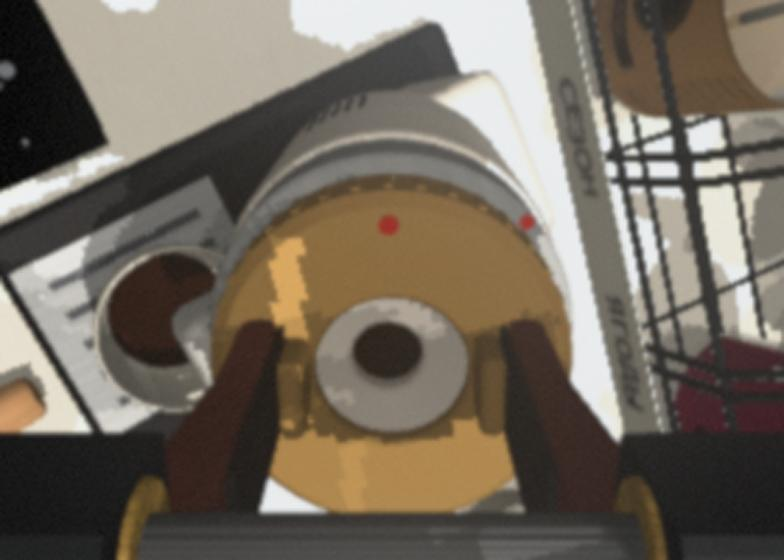

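```bash
cat > dots.py <<'E'
from col import *
import sys
def dots(name):
    d=load(f"pics/{name}.npz"); dt,T=toolpts(d); hsv=cv2.cvtColor(d["pixels"],cv2.COLOR_RGB2HSV)
    r=np.hypot(T[...,0],T[...,2]); m=((hsv[...,1]>120)&((hsv[...,0]<8)|(hsv[...,0]>172))&(r<50)&(T[...,1]>12)&(T[...,1]<50)).astype(np.uint8)
    m[:150]=0
    n_,l,s,cc=cv2.connectedComponentsWithStats(m)
    y,A,(c,_,_)=shoulder(dt,T,41)
    for i in range(1,n_):
        if s[i,4]<5: continue
        yy=np.median(T[l==i][:,1])
        for yp in ((19.33,) if yy<28 else (41.1,)):
            W=ontool(dt,cc[i][None],yp)[0]-(c if 1 else 0); print(cc[i].round(1),s[i,4],yy.round(1),W.round(2),"r",np.hypot(*W).round(2),"ang from toolz about n",np.degrees(np.arctan2(-W[0],W[1])).round(2))
for f in sys.argv[1:]: print(f); dots(f)
E
python3 dots.py w28 w29 w30
```

```text
w28
[319.6 200.1] 36 18.7 [-33.52   0.2 ] r 33.52 ang from toolz about n 89.65
[373.6 207.6] 15 40.6 [-22.14  37.11] r 43.22 ang from toolz about n 30.82
w29
[319.4 200.2] 33 18.9 [-33.47   0.13] r 33.47 ang from toolz about n 89.78
[370.2 202.4] 16 41.1 [-25.86  34.68] r 43.26 ang from toolz about n 36.71
w30
[318.4 200.1] 36 18.9 [-33.59  -0.53] r 33.59 ang from toolz about n 90.91
[367.6 199. ] 17 40.9 [-28.29  32.73] r 43.26 ang from toolz about n 40.84
```

>>> servo_tool --moves "0 0 0 0 0 0; 0 0 0 0 0 0; 0 0 0 0 0 0; 0 0 0 0 0 0; -0.0083 -0.0014 0.018 0 0 0; -0.025 -0.0042 0.0544 0 0 0; -0.025 -0.0042 0.0544 0 0 0" --hand 0

```text
t: 29.08
ee_pos: [521.1, 116.1, 272.4]
orientation: [-0.676, 1.112, -1.458]
ft_force: [-1.0, 0.5, -0.1]
width: 87.6
```

Run:
```python
from col import *
d,o=snapavg("wrist","w31",3); print(o["t"],o["width"],o["ft_force"])
M=R.from_rotvec(d["orn"]).as_matrix(); P=pts(d); h=(P-rim)@n; Q=(P-rim)-h[...,None]*n; rho=np.linalg.norm(Q,axis=2)
hsv=cv2.cvtColor(d["pixels"],cv2.COLOR_RGB2HSV); br=hsv[...,1]>90
k=(rho>26)&(rho<38)&br&(abs(h-10)<8); sh=(rho>43)&(rho<45.5)&~br&(abs(h+11)<3)
ht=np.median(h[k]); hs=np.median(h[sh]); print("collar top",ht,"shoulder",hs,"diff (21.5 expected)",ht-hs,sh.sum())
def pl(k):
    X=P[k]; c=X.mean(0); q=np.linalg.svd(X-c,full_matrices=False)[2][2]; q*=np.sign(q[2]); return np.degrees(np.arccos(min(1,q@n))),q
kk=k&(abs(h-ht)<2); print("collar tilt",pl(kk)[0])
dd=(rho<15)&(rho>8)&(abs(h-6)<8); print("disc",np.median(h[dd]))
red=((hsv[...,1]>120)&((hsv[...,0]<8)|(hsv[...,0]>172))&(rho<48)&(abs(h)<16)).astype(np.uint8)
n_,l,s,cc=cv2.connectedComponentsWithStats(red)
for i in range(1,n_):
    if s[i,4]<5: continue
    H=np.median(h[l==i]); H=ht if H>0 else hs
    c0,r=ray(d,*cc[i]); p=c0+r*(((rim+H*n-c0)@n)/(r@n)); w=p-rim; print(cc[i],s[i,4],H,"r",np.hypot(w@xc,w@yc),"ang",np.degrees(np.arctan2(w@yc,w@xc)))
crop(d,180,100,460,300,2.8,"w31c")
snap("scene","s31"); snap("top","t31")
s=load("pics/s31.npz"); crop(s,230,170,420,290,4,"s31c")
```

```text
avg [520.74 115.98 270.8 ] sd [0.26 0.1  1.11]
29.225 87.83435564159437 [0.0438414  0.17612916 0.80048679]
collar top 10.743637941111686 shoulder -11.23194025116142 diff (21.5 expected) 21.975578192273105 411
collar tilt 0.07036453710511484
disc 3.579681748379893
[319. 180.] 21 10.743637941111686 r 33.54158298186307 ang 66.88249320697889
[357.09090909 180.63636364] 11 -11.23194025116142 r 43.65553137833573 ang 16.879297815630796
```

View pics/w31c.png

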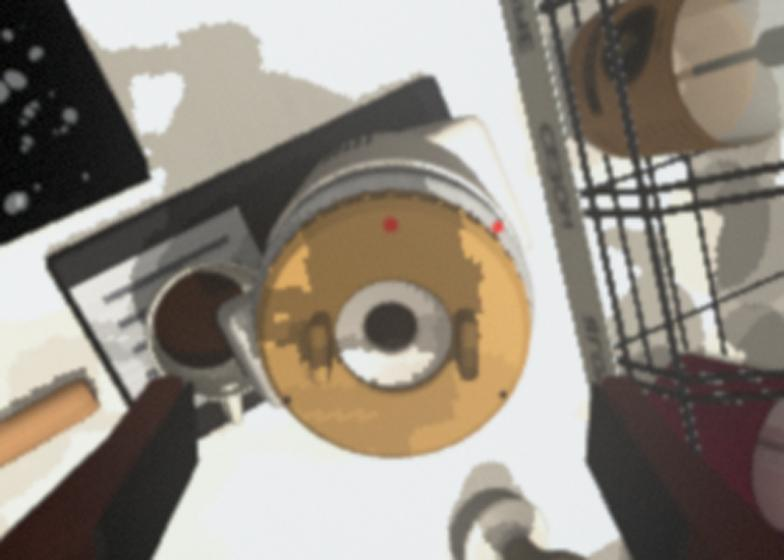

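View pics/s31c.png

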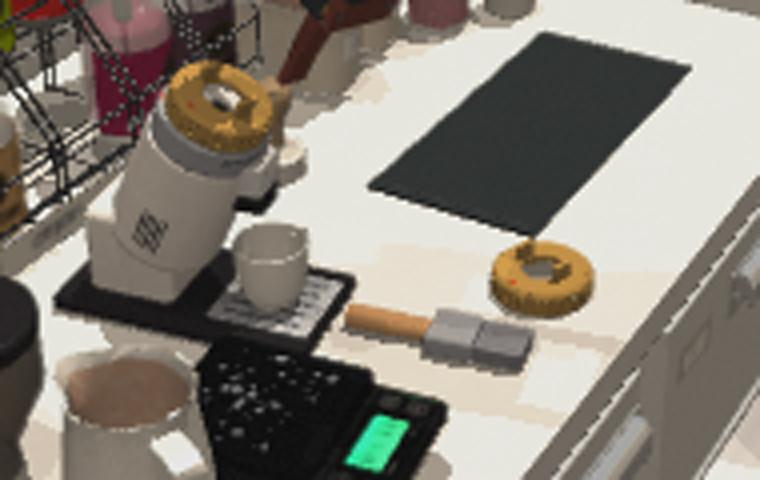

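Run:
```python
from col import *
for f in ("w16","w17"):
    d=load(f"pics/{f}.npz"); P=pts(d); hsv=cv2.cvtColor(d["pixels"],cv2.COLOR_RGB2HSV); r=np.hypot(P[...,0]-465.5,P[...,1]+156)
    br=hsv[...,1]>90
    a=np.median(P[(r>26)&(r<38)&br&(abs(P[...,2]-25)<6)][:,2]); b=np.median(P[(r>44)&(r<52)&~br&(abs(P[...,2]-4)<5)][:,2]); print(f,a,b,a-b)
d=load("pics/w31.npz"); P=pts(d); h=(P-rim)@n; Q=(P-rim)-h[...,None]*n; rho=np.linalg.norm(Q,axis=2); br=cv2.cvtColor(d["pixels"],cv2.COLOR_RGB2HSV)[...,1]>90
for a in (42.5,43,43.5,44,44.5,45,45.5):
    k=(rho>a)&(rho<a+.5)&~br&(abs(h+11)<4); print(a,k.sum(),np.median(h[k]))
```

```text
w16 25.023541467917326 3.549694257231266 21.47384721068606
w17 25.594547653047073 4.096903451496786 21.497644201550287
42.5 71 -10.914580304752693
43 74 -11.071620095897664
43.5 80 -10.922738069544828
44 88 -11.107904782582906
44.5 91 -11.396980489055737
45 87 -11.70211917321256
45.5 57 -12.128078063332248
```

>>> servo_tool --moves "0.0125 0.0021 -0.027 0 0 0; 0.022 0.0037 -0.048 0 0 0; 0.0248 0.0041 -0.054 0 0 0; 0.0248 0.0041 -0.054 0 0 0; 0.0248 0.0041 -0.054 0 0 0"

```text
t: 29.95
ee_pos: [545.6, 120.0, 216.9]
orientation: [-0.679, 1.114, -1.459]
ft_force: [0.5, 0.0, -0.1]
width: 87.6
```

>>> servo_tool --moves "0 0 0 0 0 0; 0 0 0 0 0 0; 0 0 0 0 0 0; 0 0 0 0 0 0; 0 0 0 0 0 0" --hand 255

```text
t: 30.58
ee_pos: [545.9, 119.9, 216.6]
orientation: [-0.679, 1.114, -1.459]
ft_force: [1.0, -1.6, 0.4]
width: 47.8
```

```bash
python3 look.py w32 -24 41; python3 dots.py w32
```

```text
avg [545.86 119.94 216.64] sd [0.01 0.01 0.  ]
turn [ 0.05  0.13 -0.08] 47.34799391625701 30.675 F tool [ 1.1  -0.99  2.08] Mom tool [ 0.159 -0.179 -0.385]
chamber by world [ 5.300e-01  2.976e+01 -2.000e-02]
sh 41.23402633138784 [3.85202500e-03 2.23653792e-03 4.12748406e+01] (array([ 0.62614201, -0.06804114]), np.int64(162), np.float64(0.1802212277967058))
collar 19.489068887553085 (array([-1.87304915,  0.4720961 ]), np.int64(77), np.float64(0.4569249538757022)) [-32.90983057  -0.81441379]
w32
[318.1 199.8] 36 19.1 [-33.58  -0.75] r 33.59 ang from toolz about n 91.27
[367.5 198.5] 16 40.8 [-28.43  32.58] r 43.24 ang from toolz about n 41.11
```

>>> servo_tool --moves "0 0 0 0.83 0.14 -1.81; 0 0 0 1.67 0.28 -3.62; 0.0001 0 0 2.5 0.42 -5.44; 0.0001 0 0 2.5 0.42 -5.44"

```text
t: 31.18
ee_pos: [546.1, 120.3, 216.9]
orientation: [-0.607, 1.195, -1.509]
ft_force: [0.8, 0.8, 5.4]
width: 48.9
```

```bash
python3 look.py w33 -30 41; python3 dots.py w33
```

```text
avg [546.05 120.26 216.86] sd [0.02 0.01 0.02]
turn [ 0.02  0.15 -0.05] 48.747001358119334 31.275 F tool [-1.89 -4.2   2.17] Mom tool [ 0.374 -0.857  0.292]
chamber by world [ 0.94 29.86 -0.1 ]
sh 41.41891757133382 [6.02403529e-03 1.29084987e-03 4.15463472e+01] (array([ 0.96173736, -0.03501639]), np.int64(170), np.float64(0.19339761761946653))
collar 19.619517363600906 (array([-2.52630615,  2.16056252]), np.int64(58), np.float64(0.3659259530996871)) [-32.338532    -4.19404701]
w33
[363.  194.5] 16 41.0 [-31.56  29.38] r 43.12 ang from toolz about n 47.05
[312.4 200.6] 34 19.1 [-33.38  -4.15] r 33.64 ang from toolz about n 97.09
```

>>> servo_tool --moves "0 0 0 0 0 0; 0 0 0 0 0 0; 0 0 0 0 0 0; 0 0 0 0 0 0; -0.0083 -0.0014 0.018 0 0 0; -0.025 -0.0042 0.0544 0 0 0; -0.04 -0.0042 0.09 0 0 0; -0.04 -0.0042 0.09 0 0 0" --hand 0

```text
t: 32.28
ee_pos: [506.0, 116.1, 308.7]
orientation: [-0.604, 1.193, -1.508]
ft_force: [0.9, 0.1, 0.7]
width: 88.0
```

Run:
```python
from col import *
d,o=snapavg("wrist","w34",2); print(o["t"],o["width"],o["ft_force"])
P=pts(d); h=(P-rim)@n; Q=(P-rim)-h[...,None]*n; rho=np.linalg.norm(Q,axis=2)
hsv=cv2.cvtColor(d["pixels"],cv2.COLOR_RGB2HSV); br=hsv[...,1]>90
k=(rho>26)&(rho<38)&br&(abs(h-10)<8); ht=np.median(h[k]); sh=(rho>43)&(rho<44.5)&~br&(abs(h+11)<3); hs=np.median(h[sh]); print(ht,hs,ht-hs)
red=((hsv[...,1]>120)&((hsv[...,0]<8)|(hsv[...,0]>172))&(rho<48)&(abs(h)<16)).astype(np.uint8)
n_,l,s,cc=cv2.connectedComponentsWithStats(red)
for i in range(1,n_):
    if s[i,4]<4: continue
    H=np.median(h[l==i]); H=ht if H>0 else hs
    c0,r=ray(d,*cc[i]); p=c0+r*(((rim+H*n-c0)@n)/(r@n)); w=p-rim; print(H,"r",np.hypot(w@xc,w@yc),"ang",np.degrees(np.arctan2(w@yc,w@xc)))
t,_=snap("top","t34"); t0=load("pics/top0.npz"); crop(t,150,30,470,280,2.4,"t34c")
for nm,(x0,y0,x1,y1) in dict(hopper=(155,140,210,190),brush=(272,215,298,275),tamper=(322,145,352,177),cup=(262,190,285,212)).items():
    print(nm,np.abs(t["pixels"][y0:y1,x0:x1].astype(int)-t0["pixels"][y0:y1,x0:x1]).mean().round(1))
```

```text
avg [505.64 115.91 307.24] sd [0.28 0.12 1.17]
32.375 87.89549669690652 [-0.16328107 -0.32844369 -0.07816474]
10.370833847664267 -11.39216759089645 21.763001438560718
10.370833847664267 r 33.57523545029883 ang 67.31659081244227
-11.39216759089645 r 42.99365902707276 ang 17.143552744659615
hopper 3.4
brush 38.2
tamper 5.6
cup 34.4
```

View pics/t34c.png

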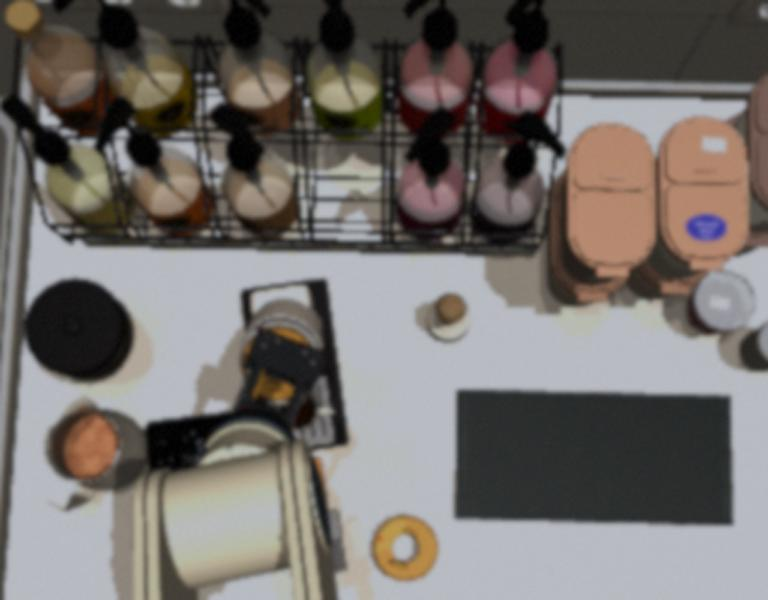

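View pics/w34.png

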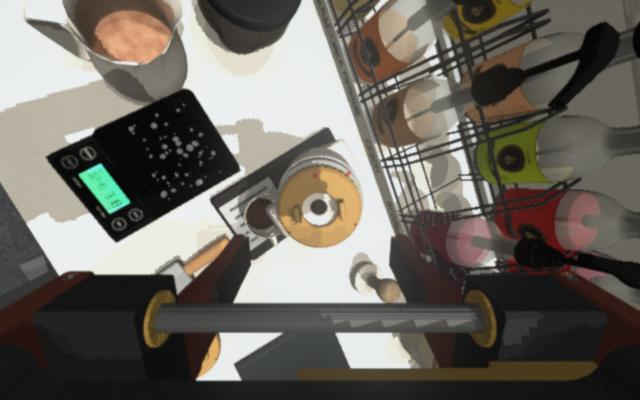

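The wrist picture shows the collar seated on the head with its red dot at (318,172) near the top. The cup, brush, tamper and hopper are where they were; the arm hides the brush and cup from the top camera, but the scene view showed them unmoved. The gripper is open and clear of everything.

```bash
python3 -c "
from workcell import ctrl
print(ctrl.close_job())"
```

```text
the job is handed in; nothing more can be done
None
```

The grinder is back together, and I handed the job in at about 32 s. The steel burr is in the chamber, the white feed disc is on it, and the right-most brass collar is screwed down to its stop. The gripper is open and clear of everything.

- **Burr:** its top sits about 5 mm below the rim, and it is level to 0.2°.
- **Feed disc:** it stands 5.9 mm above the rim (6 mm expected) and lies level.
- **Collar:** I gripped it a second time and turned it a further 6°. It did not move on, and the fingers slipped on the wings at about 0.86 N m, so I take it to be at the hard stop. It sits square, within 0.1°.
- **Other things:** the cup, brush, tamper and hopper look unmoved. My last comparison from the top camera could not check the brush and cup because the arm hid them. The scene camera, before the last re-grip, and the final wrist picture showed them in place.

Two checks did not fully agree:
- **Collar angle:** from the two dots, the collar ended about 70° past the entry mark, not the stated 65°.
- **Collar height:** its top measured 21.8 to 22.0 mm above the shoulder, against 21.5 mm nominal. I put the difference down to depth noise at the shoulder's edge.

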